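# Dock the arbor plate and build up a step pulley on it

### The job

Slide the arbor plate flat along the bench into the dock so that its own front edge lifts the hanging catch (keep your hand off the catch) and push it fully home, until the catch drops behind it. Then thread all the loose aluminium discs that are there onto the plate's spindle, widest at the bottom to narrowest at the top, and finish with the hexagonal brass nut (it has no thread and simply drops on) on top. Leave the tin and the wood offcut where they are.

Things in the scene. Friction and masses are not known exactly. Their poses are not given: they have to be found in the camera images.
- dock: dark steel dock fixed to the bench: two low rails (11 mm high, 104 mm apart, x = -70 to +80 mm, flared at the mouth out to x = -108 mm), end stop and catch. Origin on the bench where the middle of the plate's underside lies when home; +x is the way the plate is slid in (about world +y), z up. A hinge post, 46 mm tall, stands outside the right rail at x = -137, y = -76 mm
- dock_stop (a point): middle of the foot of the end stop's face, at dock x = +76 mm (1 mm beyond the home plate). A lip on the stop reaches back 12 mm over the lane, its underside 19 mm above the bench, so the plate must be slid under it, not set in from above
- catch (a joint): gravity catch: a 12 mm wide steel arm on a level hinge at dock x = -137, y = -44 mm, 36 mm above the bench, sloping down into the lane. 0 = down on its stop, grows as its tip rises (to 1.2 rad; 70 g, no spring). The entering plate's front edge runs under the slope and lifts it (about 0.22 rad while it rides on the plate); it drops behind the rear edge when the plate is home
- catch_tip (a point): middle of the rounded tip (radius 4 mm) of the catch; when down it is 6 mm above the bench at dock x = -82, y = -44 mm, 4 mm clear of the rear edge of a plate that touches the stop
- plate_grip (a point): loose steel plate 150 x 100 x 15 mm, about 0.8 kg, flat on the bench. This point: middle of its upright grip block (30 mm along the plate, 14 mm across, 15 to 57 mm above the bench), 37 mm above the plate's underside, at x = -55, y = +18 mm from the plate's middle. x along the plate, front edge (enters first) 75 mm ahead of the middle, z up; when home its axes agree with the dock's
- spindle_foot (a point): foot of the plate's fixed vertical spindle, on the plate's top face, at x = +22, y = 0 mm from the plate's middle. The spindle is 12 mm in diameter and rises 65 mm above the plate, its last 7 mm tapered
- nut_mid (a point): brass hexagonal nut without a thread, lying flat, either face may be up: 36 mm across flats, 41 mm across corners, 8 mm thick, bore 17 mm. Point at its centre, z along its axis, x square to one pair of flats (the next pairs at 60 degree steps)
- disc58_mid (a point): plain aluminium disc, 58 mm in diameter, 10 mm thick, bore 17 mm; lies flat. Point at its centre, z along its axis. May be absent
- disc50_mid (a point): plain aluminium disc, 50 mm in diameter, 10 mm thick, bore 17 mm; lies flat. Point at its centre, z along its axis. May be absent
- disc42_mid (a point): plain aluminium disc, 42 mm in diameter, 10 mm thick, bore 17 mm; lies flat. Point at its centre, z along its axis. May be absent
- disc34_mid (a point): plain aluminium disc, 34 mm in diameter, 10 mm thick, bore 17 mm; lies flat. Point at its centre, z along its axis. May be absent
- disc26_mid (a point): plain aluminium disc, 26 mm in diameter, 10 mm thick, bore 17 mm; lies flat. Point at its centre, z along its axis. May be absent
- tin: open empty tin, 90 mm wide, 100 mm tall, on the bench, not part of the job; origin under its middle
- offcut: wood offcut 60 x 80 x 40 mm, not part of the job; origin under its middle

How it is judged:
On the way, in this order (a step that is already met when the one before it is completed fails the run):
1. the plate, flat on the bench between the rails, has lifted the catch with its own edge (y of plate_grip in the frame of dock between 0.012 and 0.024 m and height (world z) of plate_grip below 0.041 m and x of plate_grip in the frame of dock between -0.21 and -0.065 m and value of joint catch above 0.15 rad), for 0.1 s.
2. the plate is home and the catch has dropped behind it, the spindle still empty (y of plate_grip in the frame of dock between 0.012 and 0.024 m and height (world z) of plate_grip below 0.041 m and x of plate_grip in the frame of dock above -0.0615 m and value of joint catch below 0.08 rad and horizontal distance between each of disc58_mid, disc50_mid, disc42_mid, disc34_mid, disc26_mid, nut_mid and spindle_foot above 0.04 m), for 0.3 s.
At the end, for the whole second after the job is handed in: Plate flat in the dock within 6 mm of home, catch down behind it (below 0.08 rad); each disc present and the nut on the spindle (within 6 mm of its axis, level within 0.15 rad, not perched on its tip), wider discs below narrower, nut uppermost (y of plate_grip in the frame of dock between 0.012 and 0.024 m and height (world z) of plate_grip below 0.041 m and x of plate_grip in the frame of dock above -0.0615 m and value of joint catch below 0.08 rad and horizontal distance between each of disc58_mid, disc50_mid, disc42_mid, disc34_mid, disc26_mid, nut_mid and spindle_foot below 0.006 m and z of each of disc58_mid, disc50_mid, disc42_mid, disc34_mid, disc26_mid, nut_mid in the frame of spindle_foot below 0.06 m and (angle between disc58_mid's own z axis and vertical below 0.15 rad or angle between disc58_mid's own z axis and vertical above 2.99 rad) and (angle between disc50_mid's own z axis and vertical below 0.15 rad or angle between disc50_mid's own z axis and vertical above 2.99 rad) and (angle between disc42_mid's own z axis and vertical below 0.15 rad or angle between disc42_mid's own z axis and vertical above 2.99 rad) and (angle between disc34_mid's own z axis and vertical below 0.15 rad or angle between disc34_mid's own z axis and vertical above 2.99 rad) and (angle between disc26_mid's own z axis and vertical below 0.15 rad or angle between disc26_mid's own z axis and vertical above 2.99 rad) and (angle between nut_mid's own z axis and vertical below 0.15 rad or angle between nut_mid's own z axis and vertical above 2.99 rad) and ((angle between disc58_mid's own z axis and vertical below 0.15 rad and z of disc50_mid in the frame of disc58_mid above 0.006 m) or (angle between disc58_mid's own z axis and vertical above 2.99 rad and z of disc50_mid in the frame of disc58_mid below -0.006 m)) and ((angle between disc58_mid's own z axis and vertical below 0.15 rad and z of disc42_mid in the frame of disc58_mid above 0.006 m) or (angle between disc58_mid's own z axis and vertical above 2.99 rad and z of disc42_mid in the frame of disc58_mid below -0.006 m)) and ((angle between disc58_mid's own z axis and vertical below 0.15 rad and z of disc34_mid in the frame of disc58_mid above 0.006 m) or (angle between disc58_mid's own z axis and vertical above 2.99 rad and z of disc34_mid in the frame of disc58_mid below -0.006 m)) and ((angle between disc58_mid's own z axis and vertical below 0.15 rad and z of disc26_mid in the frame of disc58_mid above 0.006 m) or (angle between disc58_mid's own z axis and vertical above 2.99 rad and z of disc26_mid in the frame of disc58_mid below -0.006 m)) and ((angle between disc58_mid's own z axis and vertical below 0.15 rad and z of nut_mid in the frame of disc58_mid above 0.006 m) or (angle between disc58_mid's own z axis and vertical above 2.99 rad and z of nut_mid in the frame of disc58_mid below -0.006 m)) and ((angle between disc50_mid's own z axis and vertical below 0.15 rad and z of disc42_mid in the frame of disc50_mid above 0.006 m) or (angle between disc50_mid's own z axis and vertical above 2.99 rad and z of disc42_mid in the frame of disc50_mid below -0.006 m)) and ((angle between disc50_mid's own z axis and vertical below 0.15 rad and z of disc34_mid in the frame of disc50_mid above 0.006 m) or (angle between disc50_mid's own z axis and vertical above 2.99 rad and z of disc34_mid in the frame of disc50_mid below -0.006 m)) and ((angle between disc50_mid's own z axis and vertical below 0.15 rad and z of disc26_mid in the frame of disc50_mid above 0.006 m) or (angle between disc50_mid's own z axis and vertical above 2.99 rad and z of disc26_mid in the frame of disc50_mid below -0.006 m)) and ((angle between disc50_mid's own z axis and vertical below 0.15 rad and z of nut_mid in the frame of disc50_mid above 0.006 m) or (angle between disc50_mid's own z axis and vertical above 2.99 rad and z of nut_mid in the frame of disc50_mid below -0.006 m)) and ((angle between disc42_mid's own z axis and vertical below 0.15 rad and z of disc34_mid in the frame of disc42_mid above 0.006 m) or (angle between disc42_mid's own z axis and vertical above 2.99 rad and z of disc34_mid in the frame of disc42_mid below -0.006 m)) and ((angle between disc42_mid's own z axis and vertical below 0.15 rad and z of disc26_mid in the frame of disc42_mid above 0.006 m) or (angle between disc42_mid's own z axis and vertical above 2.99 rad and z of disc26_mid in the frame of disc42_mid below -0.006 m)) and ((angle between disc42_mid's own z axis and vertical below 0.15 rad and z of nut_mid in the frame of disc42_mid above 0.006 m) or (angle between disc42_mid's own z axis and vertical above 2.99 rad and z of nut_mid in the frame of disc42_mid below -0.006 m)) and ((angle between disc34_mid's own z axis and vertical below 0.15 rad and z of disc26_mid in the frame of disc34_mid above 0.006 m) or (angle between disc34_mid's own z axis and vertical above 2.99 rad and z of disc26_mid in the frame of disc34_mid below -0.006 m)) and ((angle between disc34_mid's own z axis and vertical below 0.15 rad and z of nut_mid in the frame of disc34_mid above 0.006 m) or (angle between disc34_mid's own z axis and vertical above 2.99 rad and z of nut_mid in the frame of disc34_mid below -0.006 m)) and ((angle between disc26_mid's own z axis and vertical below 0.15 rad and z of nut_mid in the frame of disc26_mid above 0.006 m) or (angle between disc26_mid's own z axis and vertical above 2.99 rad and z of nut_mid in the frame of disc26_mid below -0.006 m))); the robot touches nothing.
It fails at once if the hand or arm pushes on the catch (contact force between any of the fingers, the arm and catch above 2 N).
It fails at once if the tin is shifted by more than 30 mm (distance of tin from where it was at the start of the episode above 0.03 m).
It fails at once if the offcut is shifted by more than 30 mm (distance of offcut from where it was at the start of the episode above 0.03 m).
Of disc58, disc50, disc42, disc34, disc26 only 3 to 5 are there at a start; the rules pass over those that are not, and their reading is None.
At some moment in a run one of disc58, disc50, disc42, disc34, disc26, nut may be knocked a few centimetres aside while the robot is not near it.
Once in a run the grip may slacken for a moment while it holds something.
It also fails if it takes over 210 s, if anything falls off the work surface, if the arm or the gripper's body presses on something with over 40 N, if the wrist force passes 120 N, or if a joint passes its speed limit or range.

### The arm

A 6-joint arm with a two-finger parallel gripper is mounted at the origin on the work surface. World frame = base frame: x ahead of the robot, y to its left, z up, the work surface at z = 0. Lengths are in m, angles in rad, forces in N, time in s.
With the tool pointing down it reaches from about 0.375 to 0.975 m from the base axis. Payload 3.8 kg.
Tool frame: the origin (TCP) lies at the very end of the fingers, on their centre line; the grasp point (between the pads) lies 19 mm behind it; z points along the fingers, y is the direction in which the jaws open and shut (so a half turn about z gives the same grasp; the last joint's range is limited). The gripper opens to 85 mm and grips with 20 to 120 N. Pads are 22 mm wide; open, the fingers measure 114 mm over their backs; the gripper's body (76 mm by 85 mm) begins 54 mm behind the grasp point. The pads swing forward as they close: fully open they stand 13 mm farther back than shut.
Start: joints at [1.295, 0.264, 1.604, -0, 1.274, -0.037], TCP at [0.16, 0.656, 0.231] pointing down, gripper open.
Joint ranges: [-2.63, 2.63], [-0.94, 2.18], [0.31, 2.57], [-1.31, 4.45], [0, 2.66], [-2.55, 2.55]. Speed limits (rad/s): [2.57, 2.57, 3.14, 3.14, 3.14, 3.14].

### API

Orientations are given as a rotation vector (axis times angle).
In Python, from workcell import bot, viewer, finish_job gives the robot as it stands.
- The arm moves only by the tool servo_tool, never from a script. Its argument "plan" is a list that holds one entry, the list of rows, each a list of 6 numbers: the shift along the tool's x, y, z in cm, then the turn, a rotation vector about the tool's x, y, z in degrees. A call has 1 to 20 rows; each row is the pose to reach, as a shift and turn from the pose measured when the call began, along the tool's axes at that moment; what a row does not reach only later rows make up. A row lasts 1/12 s, in which the tool goes at most 41.7 mm and 7.16 degrees, less where a joint would pass 70% of its speed; a pose out of reach is approached as far as the arm can. A call with a gripper value outside its range is refused whole. "claw" is the finger opening in cm, from 0 to 8.54, set as the call begins (left out, the last holds). The fingers move at their own pace and stop on an object; "grip_force" is the grip in N (left out, the last holds). Time passes only in rows, so rows that repeat a pose let the fingers close. It gives the time, the measured TCP pose, the force and the opening at its end, in the units of the state.
- bot.read_state(): the state, without advancing time (a new reading comes with each control period).
- viewer.read_camera(name): name is "scene" or "top"; returns a dict with "color" (384x512x3 uint8, red, green, blue), "fx", "fy", "cx", "cy" (pixels), "k1" (the pictures are not rectified: a ray, as slopes to the right and down, at radius r is drawn at 1 + k1 r^2 times it, then the intrinsics apply), "eye" and "rotation" of the camera in the world. Camera axes: x right, y down, z forward; pixel columns grow to the right and rows downward; lengths in m; the calibration is good to about 2 mm. A picture is of the moment at which its call begins. There is no depth.
- finish_job(): hands the job in, once; it reports no verdict.
The state is a dict: "time": time; "q": joint angles; "joint_vel": joint speeds; "joint_torque": joint torques, N m; "tool_pos": TCP position; "tcp_rot": TCP orientation; "wrist_force": force on the tool from outside, world axes, zero at the start; "torque": the same for the moment, N m; "width": opening from 0.0 (shut) to 1.0 (fully open).
Only numpy, scipy, OpenCV 4.12 (cv2) and the standard library are available. Lean on these libraries where they do the work, as an engineer would, in place of code of your own. Each camera call takes 0.05 s, during which the arm holds its last target.

## Working session

There is one attempt and no reset: what is moved stays moved. The work goes in short steps, Python scripts to look and compute and a tool call to move; the robot and the scene stay as the last step left them, time stands still between calls to the robot, and variables do not carry over. Pictures are saved under pics/ and viewed, and the job is handed in when it is done.

Besides the shell and the picture viewer there is one more tool, called after "Request:" as name([rows], argument=value, ...), one row to a line, values as JSON. servo_tool: Moves the arm, as the interface text tells. Its arguments: {"type":"object","properties":{"plan":{"type":"array"},"claw":{"type":"number"},"grip_force":{"type":"number"}},"required":["plan"]}

```bash
ls; mkdir -p pics
cat > h.py <<'E'
import numpy as np, cv2
from workcell import bot, viewer
from scipy.spatial.transform import Rotation as R
def cam(n):
    c=viewer.read_camera(n); c['color']=np.array(c['color']); return c
def save(c,f,box=None,scale=1):
    im=c['color'][:,:,::-1]
    if box: x0,y0,x1,y1=box; im=im[y0:y1,x0:x1]
    if scale!=1: im=cv2.resize(im,None,fx=scale,fy=scale,interpolation=cv2.INTER_CUBIC)
    cv2.imwrite(f,im)
def ray(c,u,v):
    K=np.array([[c['fx'],0,c['cx']],[0,c['fy'],c['cy']],[0,0,1.]])
    xd=(u-c['cx'])/c['fx']; yd=(v-c['cy'])/c['fy']
    x,y=xd,yd
    for _ in range(30):
        s=1+c['k1']*(x*x+y*y); x,y=xd/s,yd/s
    return np.array(c['eye']),np.array(c['rotation'])@np.array([x,y,1.])
def onz(c,u,v,z):
    e,d=ray(c,u,v); return e+d*(z-e[2])/d[2]
def proj(c,p):
    q=np.array(c['rotation']).T@(np.array(p)-np.array(c['eye'])); x,y=q[0]/q[2],q[1]/q[2]
    s=1+c['k1']*(x*x+y*y); return np.array([c['cx']+c['fx']*x*s,c['cy']+c['fy']*y*s])
def st():
    s=bot.read_state(); print('t',s['time'],'tcp',np.round(s['tool_pos'],4),'rot',np.round(s['tcp_rot'],3),'F',np.round(s['wrist_force'],1),'w',s['width'],'q',np.round(s['q'],3)); return s
E
python3 - <<'E'
from h import *
st()
for n in ['scene','top']:
    c=cam(n); save(c,f'pics/{n}0.png',scale=1.5)
    print(n,{k:np.round(c[k],4) for k in c if k!='color'})
s=bot.read_state(); print(R.from_rotvec(s['tcp_rot']).as_matrix().round(3))
E
```

```text
pics
t 0.0 tcp [0.1594 0.6551 0.2299] rot [-3.740e-01 -3.119e+00  3.000e-03] F [ 0.4 -0.2  0.6] w 1.004521461492442 q [ 1.295  0.265  1.605  0.     1.274 -0.037]
scene {'fx': np.float64(489.7244), 'fy': np.float64(489.7244), 'cx': np.float64(263.5534), 'cy': np.float64(191.6182), 'k1': np.float64(0.0556), 'eye': array([ 1.3688, -0.9092,  0.8623]), 'rotation': array([-2.046 , -0.7812,  0.4034])}
top {'fx': np.float64(347.7799), 'fy': np.float64(347.7799), 'cx': np.float64(253.1823), 'cy': np.float64(192.5748), 'k1': np.float64(-0.01), 'eye': array([0.4828, 0.0019, 0.8736]), 'rotation': array([-2.21  ,  2.1563, -0.1257])}
[[-0.972  0.237 -0.001]
 [ 0.237  0.972 -0.002]
 [ 0.    -0.002 -1.   ]]
```

```bash
sed -i "s/c\['color'\]=np.array(c\['color'\]); return c/c['color']=np.array(c['color']); c['rotation']=R.from_rotvec(c['rotation']).as_matrix(); return c/" h.py; sed -n 1,8p h.py
```

```text
import numpy as np, cv2
from workcell import bot, viewer
from scipy.spatial.transform import Rotation as R
def cam(n):
    c=viewer.read_camera(n); c['color']=np.array(c['color']); c['rotation']=R.from_rotvec(c['rotation']).as_matrix(); return c
def save(c,f,box=None,scale=1):
    im=c['color'][:,:,::-1]
    if box: x0,y0,x1,y1=box; im=im[y0:y1,x0:x1]
```

View pics/scene0.png

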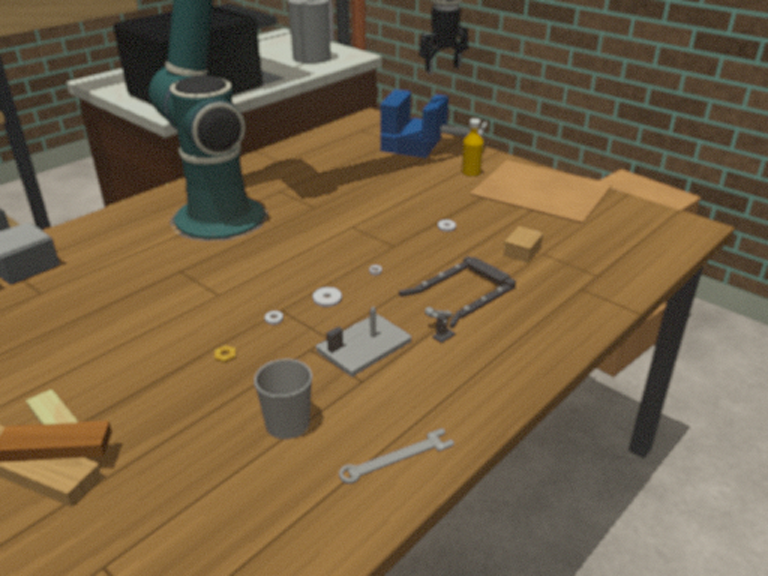

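View pics/top0.png

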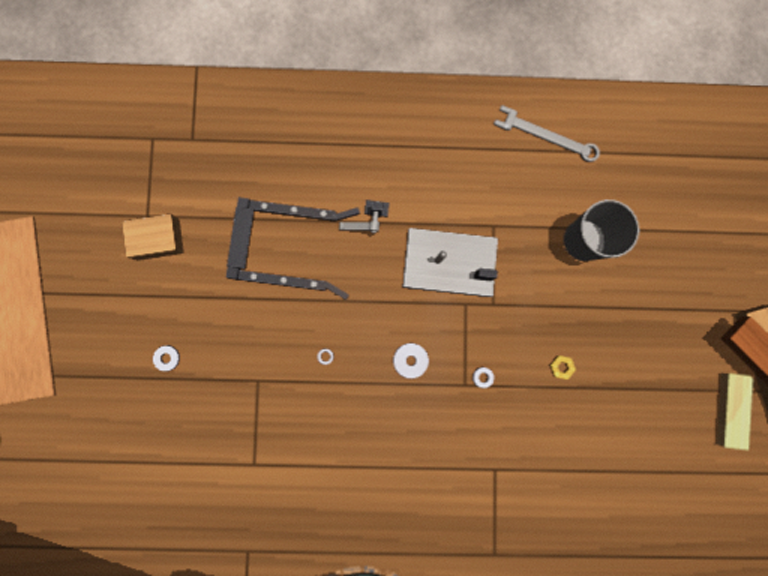

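The top view shows discs at display pixels (166,358), (325,356), (411,360) and (484,377), and the nut at (563,367). The plate is around (450,262) and the dock is to its left. Measuring now.

```bash
cat > meas.py <<'E'
from h import *
def discs(c,z=0.010,show=True):
    im=c['color'];hsv=cv2.cvtColor(im,cv2.COLOR_RGB2HSV)
    out=[]
    for nm,m in [('al',(hsv[...,1]<60)&(hsv[...,2]>165)),('nut',(hsv[...,0]>20)&(hsv[...,0]<32)&(hsv[...,1]>150)&(hsv[...,2]>120))]:
        m=m.astype(np.uint8)
        cs,hi=cv2.findContours(m,cv2.RETR_EXTERNAL,cv2.CHAIN_APPROX_NONE)
        for k in cs:
            a=cv2.contourArea(k)
            if a<25: continue
            (u,v),r=cv2.minEnclosingCircle(k)
            b=cv2.boundingRect(k)
            pts=np.array([onz(c,p[0][0],p[0][1],z)[:2] for p in k])
            (x,y),rad=cv2.minEnclosingCircle(pts.astype(np.float32)*1000)
            M=cv2.moments(k); uc,vc=M['m10']/M['m00'],M['m01']/M['m00']
            p=onz(c,uc,vc,z)
            if show: print(nm,'px',round(uc,1),round(vc,1),'a',a,'bb',b,'xy',p[:2].round(4),'equiv diam mm',round(2*rad,1))
            out.append((nm,p[:2],rad*2))
    return out
E
python3 - <<'E'
from meas import *
c=cam('top'); discs(c)
save(c,'pics/t1.png',box=(140,120,350,270),scale=3.6)
c=cam('scene'); print();
save(c,'pics/s1.png',box=(200,150,370,260),scale=4.5)
discs(c)
E
```

```text
al px 322.2 251.4 a 122.0 bb (316, 245, 13, 14) xy [ 0.423  -0.1892] equiv diam mm 33.1
al px 216.5 237.4 a 71.0 bb (212, 233, 10, 10) xy [0.4513 0.0721] equiv diam mm 25.4
al px 109.8 238.5 a 197.0 bb (102, 231, 17, 16) xy [0.4425 0.3325] equiv diam mm 41.1
al px 273.8 240.1 a 391.0 bb (263, 229, 23, 23) xy [ 0.4478 -0.0691] equiv diam mm 57.1
al px 298.9 173.7 a 2052.0 bb (270, 152, 62, 45) xy [ 0.6149 -0.1294] equiv diam mm 176.8
al px 393.5 156.4 a 108.0 bb (389, 148, 10, 19) xy [ 0.6661 -0.3707] equiv diam mm 49.2
al px 361.5 87.9 a 270.5 bb (331, 71, 65, 36) xy [ 0.844  -0.2897] equiv diam mm 177.3
al px 6.6 36.5 a 47.0 bb (0, 32, 15, 8) xy [0.9524 0.6304] equiv diam mm 38.2
al px 20.5 22.3 a 398.0 bb (0, 8, 42, 32) xy [0.9922 0.5984] equiv diam mm 118.1
al px 292.9 24.7 a 19878.5 bb (51, 0, 461, 57) xy [ 1.01   -0.1094] equiv diam mm 1226.2
nut px 375.1 244.2 a 145.5 bb (367, 237, 16, 16) xy [ 0.4433 -0.3213] equiv diam mm 39.5

al px 443.0 317.1 a 56.5 bb (436, 312, 15, 13) xy [ 1.1688 -0.0598] equiv diam mm 36.0
al px 474.0 351.0 a 4377.0 bb (415, 302, 97, 82) xy [ 1.2556 -0
[... 699 characters left out ...]
iv diam mm 59.4
al px 297.6 149.0 a 35.0 bb (293, 147, 11, 5) xy [0.4422 0.3362] equiv diam mm 40.3
al px 36.8 141.4 a 33.5 bb (33, 136, 9, 11) xy [-0.2844 -0.2589] equiv diam mm 78.1
al px 55.9 131.8 a 329.5 bb (37, 120, 31, 24) xy [-0.305  -0.1743] equiv diam mm 196.9
al px 85.0 67.7 a 404.5 bb (61, 55, 51, 29) xy [-0.8295  0.2741] equiv diam mm 448.2
al px 64.4 50.8 a 46.0 bb (46, 47, 35, 9) xy [-1.126   0.3388] equiv diam mm 190.9
al px 202.4 38.4 a 871.5 bb (155, 20, 97, 48) xy [-0.7761  0.997 ] equiv diam mm 866.5
nut px 149.5 234.9 a 83.0 bb (143, 230, 14, 11) xy [ 0.4437 -0.3223] equiv diam mm 43.7
nut px 314.6 100.1 a 198.0 bb (309, 86, 13, 31) xy [0.2262 0.729 ] equiv diam mm 324.7
```

View pics/t1.png

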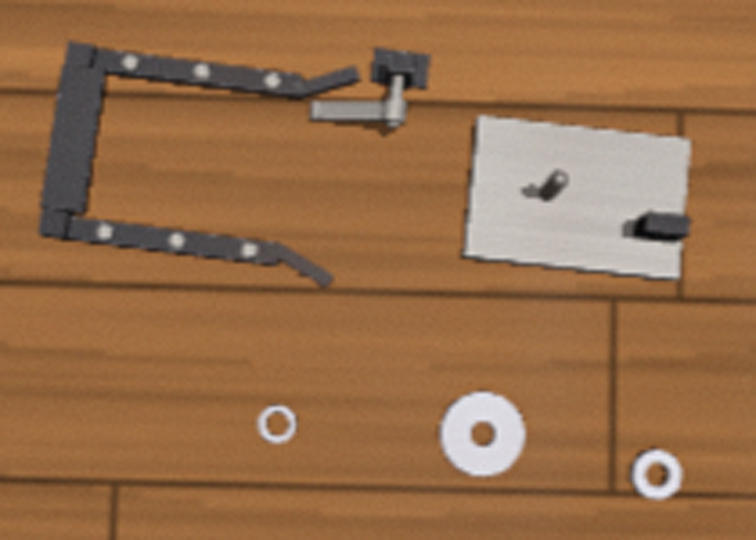

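View pics/s1.png

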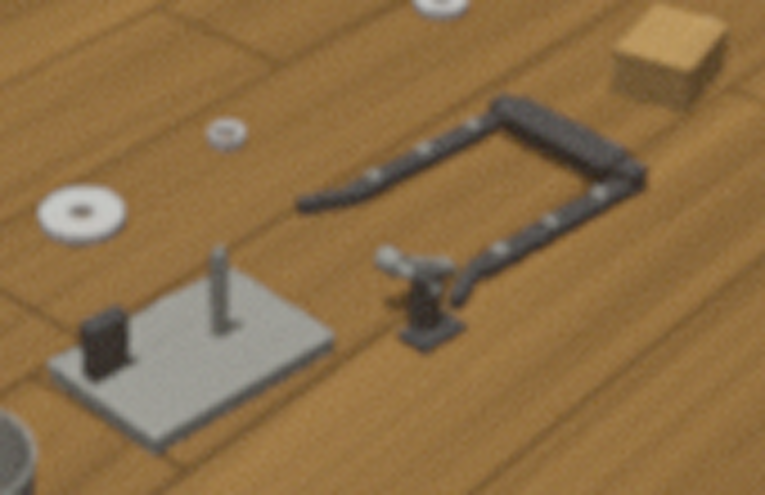

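Run:
```python
from meas import *
c=cam('top'); im=c['color']; g=im.max(axis=2).astype(float)
hsv=cv2.cvtColor(im,cv2.COLOR_RGB2HSV)
def cross(p0,p1,n,half,z,thr=None):
    # sample along edges: for n points between p0,p1 (px), find subpixel strongest gradient normal; fit line on plane z
    p0,p1=np.array(p0,float),np.array(p1,float); d=(p1-p0)/np.linalg.norm(p1-p0); nn=np.array([-d[1],d[0]])
    P=[]
    s=np.arange(-half,half+.01,.1)
    for t in np.linspace(0.1,.9,n):
        q=p0+(p1-p0)*t+s[:,None]*nn
        v=cv2.remap(sat.astype(np.float32),q[:,0].astype(np.float32)[None],q[:,1].astype(np.float32)[None],cv2.INTER_LINEAR)[0]
        v=cv2.GaussianBlur(v[None],(0,0),5)[0]
        k=np.argmax(abs(np.gradient(v))); P.append(onz(c,*q[k],z)[:2])
    P=np.array(P); vx,vy,x,y=cv2.fitLine((P*1000).astype(np.float32),cv2.DIST_HUBER,0,.01,.01).ravel()
    res=(P*1000-[x,y])@[-vy,vx]
    return np.array([x,y])/1000,np.array([vx,vy]),res.std()
sat=hsv[...,1].astype(float)
f=lambda x,y:(140+x/3.6,120+y/3.6)
def L(nm,a,b,z,half=4):
    r=cross(f(*a),f(*b),12,half,z); print(nm,r[0].round(4),'ang',np.degrees(np.arctan2(r[1][1],r[1][0])).round(2),'res',r[2].round(2)); return r
def inter(a,b):
    A=np.array([a[1],-b[1]]).T; t=np.linalg.solve(A,b[0]-a[0]); return a[0]+t[0]*a[1]
le=L('left rail inner',(75,212),(275,241),.011,2.5)
ri=L('right rail inner foot',(105,73),(295,97),0,2.5)
so=L('stop lip',(105,90),(78,200),.019,3)
fr=L('plate front',(478,117),(463,257),.015)
re=L('plate rear',(690,140),(680,278),.015)
rt=L('plate right(upper)',(478,117),(690,140),.015)
lf=L('plate left(lower)',(463,257),(680,278),.015)
C=[inter(fr,rt),inter(rt,re),inter(re,lf),inter(lf,fr)]
C=np.array(C); print(C.round(4)); print('sides',[np.linalg.norm(C[i]-C[(i+1)%4]).round(4) for i in range(4)],'mid',C.mean(0).round(4))
# dock axis
d=le[1]*np.sign(le[1][1]); print('rail gap',abs((ri[0]-le[0])@np.array([-d[1],d[0]])))
for p in [(130,62),(201,71),(272,80),(105,232),(177,240),(249,250)]: print('screw',onz(c,*f(*p),.011).round(4))
```

```text
left rail inner [0.5832 0.15  ] ang 84.04 res 0.45
right rail inner foot [0.6872 0.1272] ang 83.97 res 0.33
stop lip [0.6405 0.2035] ang -6.24 res 0.42
plate front [ 0.6177 -0.0557] ang -4.83 res 0.36
plate rear [ 0.604  -0.2066] ang -4.99 res 0.94
plate right(upper) [ 0.6617 -0.1443] ang 85.45 res 0.38
plate left(lower) [ 0.5616 -0.1287] ang 85.29 res 0.33
[[ 0.6684 -0.06  ]
 [ 0.6563 -0.2112]
 [ 0.5556 -0.2024]
 [ 0.568  -0.0515]]
sides [np.float32(0.1517), np.float32(0.1012), np.float32(0.1514), np.float32(0.1007)] mid [ 0.6121 -0.1313]
rail gap 0.10584678
screw [0.6993 0.182  0.011 ]
screw [0.6942 0.1322 0.011 ]
screw [0.6893 0.0824 0.011 ]
screw [0.5792 0.1938 0.011 ]
screw [0.5749 0.144  0.011 ]
screw [0.5692 0.0942 0.011 ]
```

```bash
cat >> h.py <<'E'
def Rt(A):
    A=np.radians(A); return np.array([[np.cos(A),np.sin(A),0],[np.sin(A),-np.cos(A),0],[0,0,-1.]])
def go(pos,A):
    s=st(); Rm=R.from_rotvec(s['tcp_rot']).as_matrix()
    d=Rm.T@(np.array(pos)-np.array(s['tool_pos']))*100
    rv=np.degrees(R.from_matrix(Rm.T@Rt(A)).as_rotvec())
    print('shift cm',d.round(2),'turn deg',rv.round(2),'rows>=',np.ceil(max(np.linalg.norm(d)/4.17,np.linalg.norm(rv)/7.16)))
E
python3 - <<'E'
from h import *
c=cam('top');c2=cam('scene')
f=lambda p:(np.array(p)-[140,120])*3.6
f2=lambda p:(np.array(p)-[200,150])*4.5
a=np.radians(85.25); e=np.array([np.cos(a),np.sin(a)]); l=np.array([-e[1],e[0]]); m=np.array([.6121,-.1313])
for sx in(-70,-40):
  for sy in (11,25):
    q=m+e*sx/1000+l*sy/1000
    print(sx,sy,'top',f(proj(c,[*q,.057])).round(0),'scene',f2(proj(c2,[*q,.057])).round(0))
q=m+e*.022; print('spindle tip',f(proj(c,[*q,.080])).round(0),f2(proj(c2,[*q,.080])).round(0))
g=m-e*.055+l*.018; print(g)
go([*g,.12],85.25)
E
```

```text
-70 11 top [689. 215.] scene [ 89. 332.]
-70 25 top [687. 236.] scene [ 74. 322.]
-40 11 top [644. 210.] scene [127. 311.]
-40 25 top [642. 231.] scene [112. 301.]
spindle tip [558. 178.] [215. 247.]
[ 0.58960737 -0.18462055]
t 0.35 tcp [0.1596 0.6557 0.231 ] rot [-3.740e-01 -3.119e+00  1.000e-03] F [ 0.2 -0.2 -0.7] w 1.0001760071434482 q [ 1.295  0.264  1.604  0.     1.274 -0.037]
shift cm [-61.66 -71.47  11.13] turn deg [-2.000e-02  2.000e-02  8.106e+01] rows>= 23.0
```

Request:
servo_tool([
  [[-61.7,-71.5,11.1,0,0,81.0],[-61.7,-71.5,11.1,0,0,81.0],[-61.7,-71.5,11.1,0,0,81.0],[-61.7,-71.5,11.1,0,0,81.0],[-61.7,-71.5,11.1,0,0,81.0],[-61.7,-71.5,11.1,0,0,81.0],[-61.7,-71.5,11.1,0,0,81.0],[-61.7,-71.5,11.1,0,0,81.0],[-61.7,-71.5,11.1,0,0,81.0],[-61.7,-71.5,11.1,0,0,81.0],[-61.7,-71.5,11.1,0,0,81.0],[-61.7,-71.5,11.1,0,0,81.0],[-61.7,-71.5,11.1,0,0,81.0],[-61.7,-71.5,11.1,0,0,81.0],[-61.7,-71.5,11.1,0,0,81.0],[-61.7,-71.5,11.1,0,0,81.0],[-61.7,-71.5,11.1,0,0,81.0],[-61.7,-71.5,11.1,0,0,81.0],[-61.7,-71.5,11.1,0,0,81.0],[-61.7,-71.5,11.1,0,0,81.0]],
], claw=4.5, grip_force=60)

```text
time: 2.02
tool_pos: [0.5374, -0.0831, 0.1341]
tcp_rot: [2.31, 2.128, 0.0]
wrist_force: [1.2, 0.8, -0.0]
width: 0.531
```

Run:
```python
from h import *
go([.5896,-.1846,.12],85.25)
go([.5896,-.1846,.021],85.25)
```

```text
t 2.0167 tcp [ 0.5374 -0.0831  0.1341] rot [2.31  2.128 0.   ] F [ 1.2  0.8 -0. ] w 0.5306273466205743 q [-0.199  0.099  1.986 -0.     1.056 -0.117]
shift cm [-9.68  6.04  1.42] turn deg [0.04 0.03 0.04] rows>= 3.0
t 2.0167 tcp [ 0.5374 -0.0831  0.1341] rot [2.31  2.128 0.   ] F [ 1.2  0.8 -0. ] w 0.5306273466205743 q [-0.199  0.099  1.986 -0.     1.056 -0.117]
shift cm [-9.68  6.03 11.32] turn deg [0.04 0.03 0.04] rows>= 4.0
```

Request:
servo_tool([
  [[-9.7,6.0,1.4,0,0,0],[-9.7,6.0,1.4,0,0,0],[-9.7,6.0,1.4,0,0,0],[-9.7,6.0,1.4,0,0,0],[-9.7,6.0,3.5,0,0,0],[-9.7,6.0,5.5,0,0,0],[-9.7,6.0,7.5,0,0,0],[-9.7,6.0,9.5,0,0,0],[-9.7,6.0,10.5,0,0,0],[-9.7,6.0,11.3,0,0,0],[-9.7,6.0,11.3,0,0,0],[-9.7,6.0,11.3,0,0,0]],
], claw=4.5)

```text
time: 3.02
tool_pos: [0.5895, -0.1847, 0.0216]
tcp_rot: [2.31, 2.128, 0.0]
wrist_force: [1.0, 1.1, 1.1]
width: 0.529
```

Run:
```python
from h import *
st()
c=cam('scene'); save(c,'pics/s2.png',box=(180,140,370,280),scale=4)
c=cam('top'); save(c,'pics/t2.png',box=(200,120,370,270),scale=4)
```

```text
t 3.0167 tcp [ 0.5895 -0.1847  0.0216] rot [2.31  2.128 0.   ] F [1.  1.1 1.1] w 0.5291639937710658 q [-0.344  0.362  1.899 -0.     0.88  -0.261]
```

View pics/s2.png

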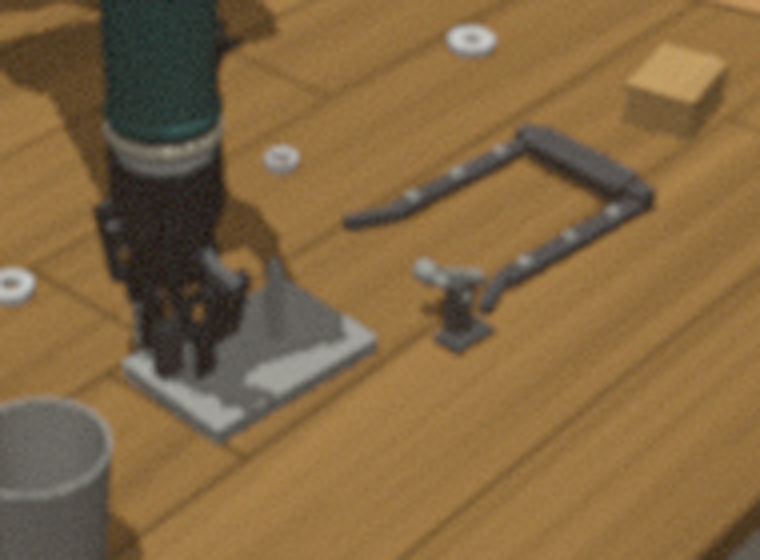

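The fingers straddle the grip block at about (185,330), so I can close them.

Request:
servo_tool([
  [[0,0,0,0,0,0],[0,0,0,0,0,0],[0,0,0,0,0,0],[0,0,0,0,0,0],[0,0,0,0,0,0],[0,0,0,0,0,0],[0,0,0,0,0,0],[0,0,0,0,0,0]],
], claw=0, grip_force=60)

```text
time: 3.78
tool_pos: [0.5907, -0.1854, 0.0241]
tcp_rot: [2.307, 2.126, 0.002]
wrist_force: [-2.2, 0.5, 6.6]
width: 0.15
```

Run:
```python
from h import *
s=st()
# align point: plate middle at dock x=-160, y=0 ; dock origin
a=np.radians(84.1); e=np.array([np.cos(a),np.sin(a)]); l=np.array([-e[1],e[0]])
n=np.array([e[1],-e[0]])
O=e*.2053+n*.617; print('dock O',O)
for X in (-.26,-.2,-.1,-.03,0):
    g=O+e*(X-.055)+l*.018; print(X,g.round(4)); go([*g,s['tool_pos'][2]],84.1)
```

```text
t 3.7833 tcp [ 0.5907 -0.1854  0.0241] rot [2.307e+00 2.126e+00 2.000e-03] F [-2.2  0.5  6.6] w 0.1502015353292974 q [-3.440e-01  3.590e-01  1.897e+00 -1.000e-03  8.820e-01 -2.620e-01]
dock O [0.63483495 0.14078949]
-0.26 [ 0.5846 -0.1707]
t 3.7833 tcp [ 0.5907 -0.1854  0.0241] rot [2.307e+00 2.126e+00 2.000e-03] F [-2.2  0.5  6.6] w 0.1502015353292974 q [-3.440e-01  3.590e-01  1.897e+00 -1.000e-03  8.820e-01 -2.620e-01]
shift cm [ 1.42 -0.73 -0.01] turn deg [0.2  0.1  1.22] rows>= 1.0
-0.2 [ 0.5907 -0.111 ]
t 3.7833 tcp [ 0.5907 -0.1854  0.0241] rot [2.307e+00 2.126e+00 2.000e-03] F [-2.2  0.5  6.6] w 0.1502015353292974 q [-3.440e-01  3.590e-01  1.897e+00 -1.000e-03  8.820e-01 -2.620e-01]
shift cm [ 7.42 -0.61 -0.01] turn deg [0.2  0.1  1.22] rows>= 2.0
-0.1 [ 0.601  -0.0115]
t 3.7833 tcp [ 0.5907 -0.1854  0.0241] rot [2.307e+00 2.126e+00 2.000e-03] F [-2.2  0.5  6.6] w 0.1502015353292974 q [-3.440e-01  3.590e-01  1.897e+00 -1.000e-03  8.820e-01 -2.620e-01]
shift cm [17.41 -0.39 -0.03] turn deg [0.2  0.1  1.22] rows>= 5.0
-0.03 [0.6082 0.0581]
t 3.7833 tcp [ 0.5907 -0.1854  0.0241] rot [2.307e+00 2.126e+00 2.000e-03] F [-2.2  0.5  6.6] w 0.1502015353292974 q [-3.440e-01  3.590e-01  1.897e+00 -1.000e-03  8.820e-01 -2.620e-01]
shift cm [24.41 -0.24 -0.04] turn deg [0.2  0.1  1.22] rows>= 6.0
0 [0.6113 0.0879]
t 3.7833 tcp [ 0.5907 -0.1854  0.0241] rot [2.307e+00 2.126e+00 2.000e-03] F [-2.2  0.5  6.6] w 0.1502015353292974 q [-3.440e-01  3.590e-01  1.897e+00 -1.000e-03  8.820e-01 -2.620e-01]
shift cm [27.41 -0.18 -0.05] turn deg [0.2  0.1  1.22] rows>= 7.0
```

Request:
servo_tool([
  [[0.5,-0.3,0,0,0,0.6],[1.4,-0.6,0,0,0,1.2],[2.6,-0.7,0,0,0,1.2],[3.8,-0.7,0,0,0,1.2],[5.0,-0.6,0,0,0,1.2],[5.8,-0.6,0,0,0,1.2],[6.2,-0.6,0,0,0,1.2],[6.2,-0.6,0,0,0,1.2],[6.2,-0.6,0,0,0,1.2]],
])

```text
time: 4.53
tool_pos: [0.5899, -0.1214, 0.0241]
tcp_rot: [2.331, 2.103, 0.004]
wrist_force: [0.2, 5.2, 2.5]
width: 0.155
```

Run:
```python
from h import *
s=st()
c=cam('scene'); save(c,'pics/s3.png',box=(180,140,370,280),scale=4)
c=cam('top'); save(c,'pics/t3.png',box=(140,120,350,270),scale=3.6)
```

```text
t 4.5333 tcp [ 0.5899 -0.1214  0.0241] rot [2.331 2.103 0.004] F [0.2 5.2 2.5] w 0.15465814259020114 q [-2.450e-01  3.320e-01  1.935e+00  1.000e-03  8.720e-01 -1.430e-01]
```

View pics/t3.png

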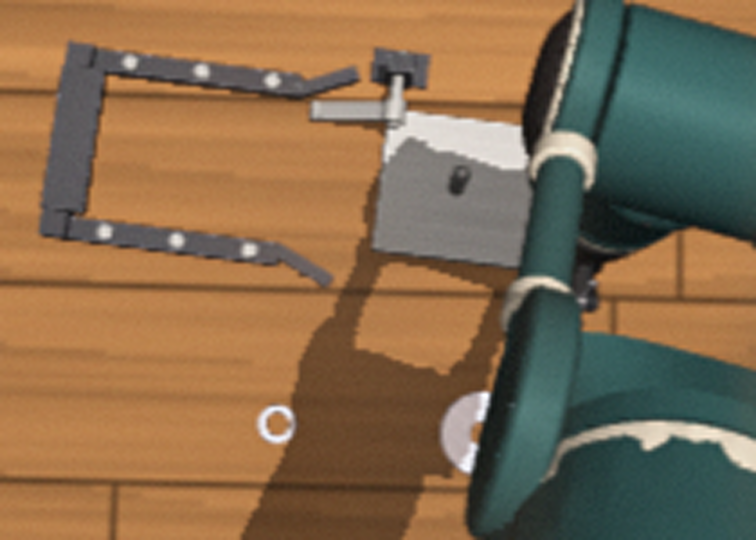

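View pics/s3.png

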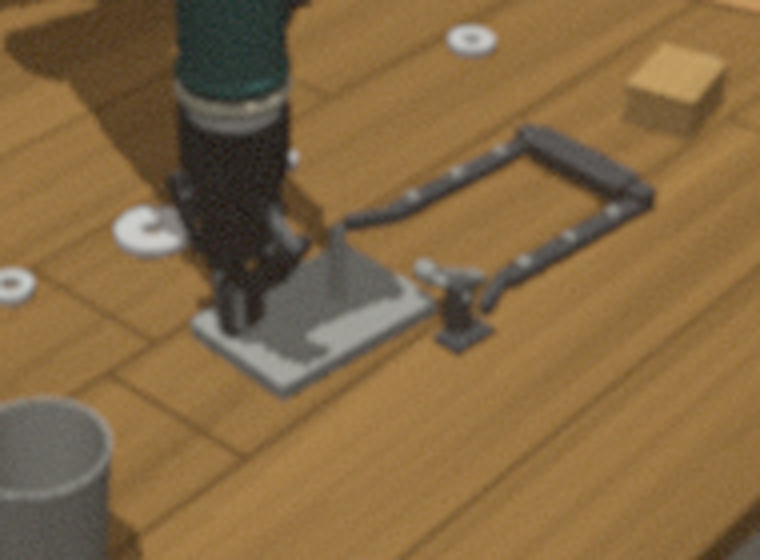

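Run:
```python
from h import *
c=cam('top'); a=np.radians(84.1); e=np.array([np.cos(a),np.sin(a)]); n=np.array([e[1],-e[0]])
for p in [(390,112),(373,248),(520,125),(520,267)]:
    q=onz(c,140+p[0]/3.6,120+p[1]/3.6,.015)[:2]; print(q.round(4),'t',(q@e).round(4),'n-mid mm',((q@n-.617)*1000).round(1))
g=np.array([0,0])
s=st()
O=e*.2053+n*.617
for X in (-.16,-.1,-.04,-.01,0):
    g=O+e*(X-.055)-n*.018; print(X); go([*g,.0241],84.1)
```

```text
[ 0.668  -0.0008] t 0.0679 n-mid mm 47.5
[0.5724 0.0086] t 0.0674 n-mid mm -48.5
[ 0.6613 -0.0916] t -0.0232 n-mid mm 50.2
[ 0.5619 -0.0931] t -0.0349 n-mid mm -48.5
t 4.6833 tcp [ 0.5899 -0.1216  0.0241] rot [2.332 2.103 0.004] F [0.7 6.  3.6] w 0.15660715995605792 q [-0.245  0.332  1.934  0.002  0.872 -0.143]
-0.16
t 4.6833 tcp [ 0.5899 -0.1216  0.0241] rot [2.332 2.103 0.004] F [0.7 6.  3.6] w 0.15660715995605792 q [-0.245  0.332  1.934  0.002  0.872 -0.143]
shift cm [ 5.06 -0.02  0.  ] turn deg [ 0.18 -0.05 -0.01] rows>= 2.0
-0.1
t 4.6833 tcp [ 0.5899 -0.1216  0.0241] rot [2.332 2.103 0.004] F [0.7 6.  3.6] w 0.15660715995605792 q [-0.245  0.332  1.934  0.002  0.872 -0.143]
shift cm [ 1.106e+01 -3.000e-02  1.000e-02] turn deg [ 0.18 -0.05 -0.01] rows>= 3.0
-0.04
t 4.6833 tcp [ 0.5899 -0.1216  0.0241] rot [2.332 2.103 0.004] F [0.7 6.  3.6] w 0.15660715995605792 q [-0.245  0.332  1.934  0.002  0.872 -0.143]
shift cm [ 1.706e+01 -3.000e-02  1.000e-02] turn deg [ 0.18 -0.05 -0.01] rows>= 5.0
-0.01
t 4.6833 tcp [ 0.5899 -0.1216  0.0241] rot [2.332 2.103 0.004] F [0.7 6.  3.6] w 0.15660715995605792 q [-0.245  0.332  1.934  0.002  0.872 -0.143]
shift cm [ 2.006e+01 -3.000e-02  2.000e-02] turn deg [ 0.18 -0.05 -0.01] rows>= 5.0
0
t 4.6833 tcp [ 0.5899 -0.1216  0.0241] rot [2.332 2.103 0.004] F [0.7 6.  3.6] w 0.15660715995605792 q [-0.245  0.332  1.934  0.002  0.872 -0.143]
shift cm [ 2.106e+01 -3.000e-02  2.000e-02] turn deg [ 0.18 -0.05 -0.01] rows>= 6.0
```

Request:
servo_tool([
  [[1,0,0,0,0,0],[2,0,0,0,0,0],[3,0,0,0,0,0],[4,0,0,0,0,0],[5,0,0,0,0,0],[6,0,0,0,0,0],[7,0,0,0,0,0],[8,0,0,0,0,0],[9,0,0,0,0,0],[10,0,0,0,0,0],[10,0,0,0,0,0]],
])

```text
time: 5.6
tool_pos: [0.6002, -0.0203, 0.0241]
tcp_rot: [2.332, 2.104, 0.005]
wrist_force: [0.5, 2.3, -0.0]
width: 0.153
```

Run:
```python
from h import *
s=st()
c=cam('scene'); save(c,'pics/s4.png',box=(180,140,370,280),scale=4)
c=cam('top'); save(c,'pics/t4.png',box=(140,120,350,270),scale=3.6)
```

```text
t 5.6 tcp [ 0.6002 -0.0203  0.0241] rot [2.332 2.104 0.005] F [ 0.5  2.3 -0. ] w 0.15265113689633067 q [-0.076  0.329  1.938  0.002  0.871  0.025]
```

View pics/t4.png

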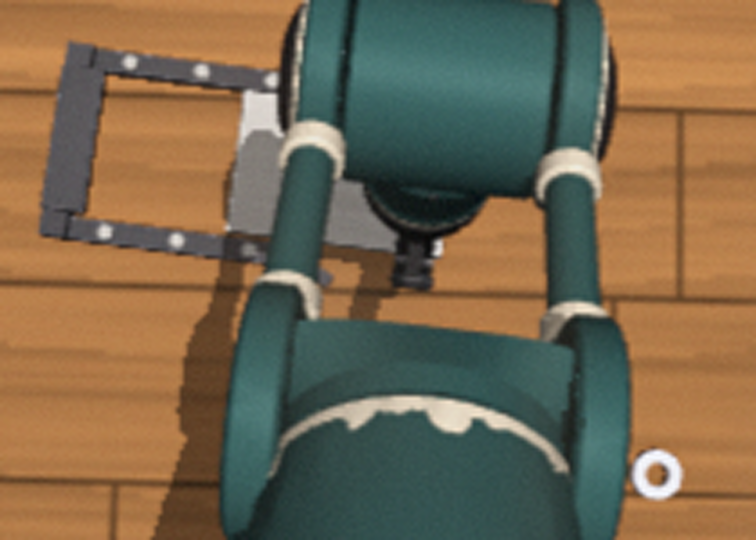

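View pics/s4.png

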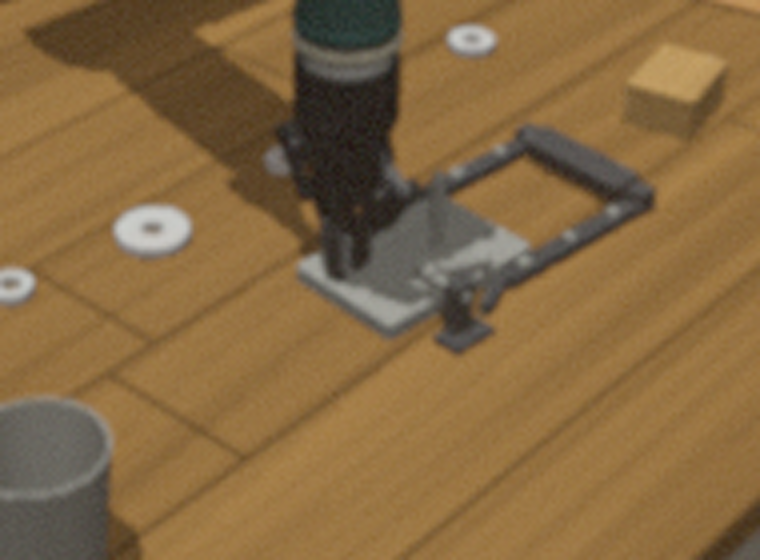

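Request:
servo_tool([
  [[1,0,0,0,0,0],[2,0,0,0,0,0],[3,0,0,0,0,0],[4,0,0,0,0,0],[5,0,0,0,0,0],[6,0,0,0,0,0],[7,0,0,0,0,0],[8,0,0,0,0,0],[9,0,0,0,0,0],[9.6,0,0,0,0,0],[10,0,0,0,0,0],[10.3,0,0,0,0,0],[10.3,0,0,0,0,0]],
])

```text
time: 6.78
tool_pos: [0.6105, 0.0819, 0.0241]
tcp_rot: [2.333, 2.104, 0.005]
wrist_force: [0.7, -3.3, 0.3]
width: 0.155
```

Run:
```python
from h import *
s=st()
c=cam('scene'); save(c,'pics/s5.png',box=(180,140,370,280),scale=4)
c=cam('top'); save(c,'pics/t5.png',box=(140,120,350,270),scale=3.6)
```

```text
t 6.7833 tcp [0.6105 0.0819 0.0241] rot [2.333 2.104 0.005] F [ 0.7 -3.3  0.3] w 0.15522689298361284 q [0.092 0.354 1.904 0.002 0.881 0.193]
```

View pics/s5.png

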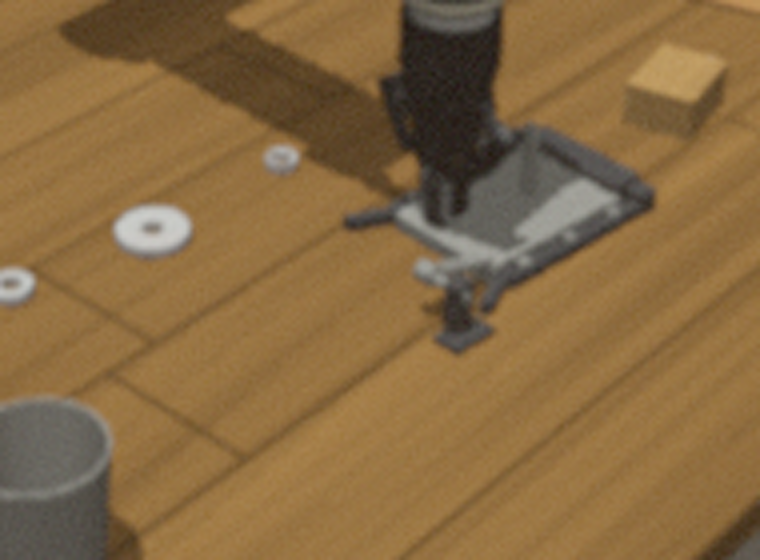

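The plate is nearly home, with the catch still on its rear edge around (450,265). I'll nudge it on in small steps.

Request:
servo_tool([
  [[0.2,0,0,0,0,0],[0.4,0,0,0,0,0],[0.6,0,0,0,0,0],[0.7,0,0,0,0,0],[0.7,0,0,0,0,0]],
])

```text
time: 7.3
tool_pos: [0.611, 0.0871, 0.0241]
tcp_rot: [2.332, 2.103, 0.003]
wrist_force: [-1.0, -9.2, 1.3]
width: 0.157
```

Request:
servo_tool([
  [[0.1,0,0,0,0,0],[0.2,0,0,0,0,0],[0.3,0,0,0,0,0],[0.3,0,0,0,0,0]],
])

```text
time: 7.63
tool_pos: [0.611, 0.087, 0.0241]
tcp_rot: [2.33, 2.102, -0.003]
wrist_force: [-1.2, -13.4, 2.0]
width: 0.155
```

Run:
```python
from h import *
s=st()
c=cam('scene'); save(c,'pics/s6.png',box=(260,170,350,240),scale=8)
```

```text
t 7.6333 tcp [0.611  0.087  0.0241] rot [ 2.33   2.102 -0.003] F [ -1.2 -13.4   2. ] w 0.15457747445126735 q [ 0.103  0.357  1.899 -0.005  0.884  0.209]
```

View pics/s6.png

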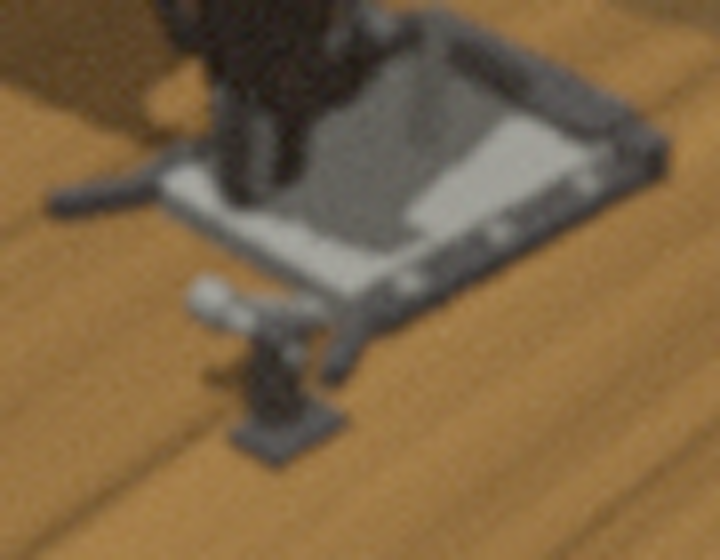

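Request:
servo_tool([
  [[0.1,0,0,0,0,0],[0.2,0,0,0,0,0],[0.3,0,0,0,0,0],[0.3,0,0,0,0,0]],
])

```text
time: 8.02
tool_pos: [0.611, 0.0869, 0.0242]
tcp_rot: [2.328, 2.101, -0.008]
wrist_force: [-1.3, -14.4, 1.1]
width: 0.153
```

Request:
servo_tool([
  [[0,0,0,0,0,0],[0,0,0,0,0,0],[0,0,0,0,0,0],[0,0,0,0,0,0],[0,0,-2,0,0,0],[0,0,-5,0,0,0],[0,0,-9,0,0,0],[0,0,-12,0,0,0],[0,0,-12,0,0,0]],
], claw=3.5)

```text
time: 8.77
tool_pos: [0.6165, 0.0894, 0.1529]
tcp_rot: [2.321, 2.096, 0.011]
wrist_force: [1.1, -0.5, 0.2]
width: 0.41
```

Run:
```python
from h import *
s=st()
c=cam('scene'); save(c,'pics/s7.png',box=(260,160,360,240),scale=8)
c=cam('top'); save(c,'pics/t7.png',box=(140,120,350,270),scale=3.6)
go([.55,-.1,.2],84.1)
```

```text
t 8.7667 tcp [0.6165 0.0894 0.1529] rot [2.321 2.096 0.011] F [ 1.1 -0.5  0.2] w 0.4096809282460546 q [ 0.108  0.217  1.811 -0.008  1.1    0.214]
t 8.8667 tcp [0.6128 0.0888 0.1468] rot [ 2.325e+00  2.100e+00 -1.000e-03] F [-1.1  0.9 -0.9] w 0.4099201137043477 q [ 0.108  0.222  1.817 -0.008  1.098  0.214]
shift cm [-19.46  -4.29  -5.22] turn deg [0.35 0.36 0.06] rows>= 5.0
```

View pics/s7.png

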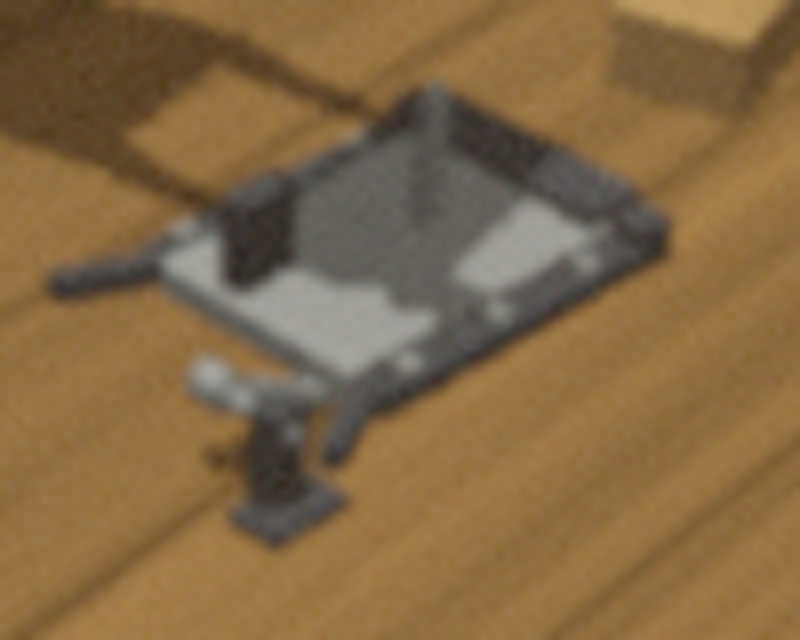

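View pics/t7.png

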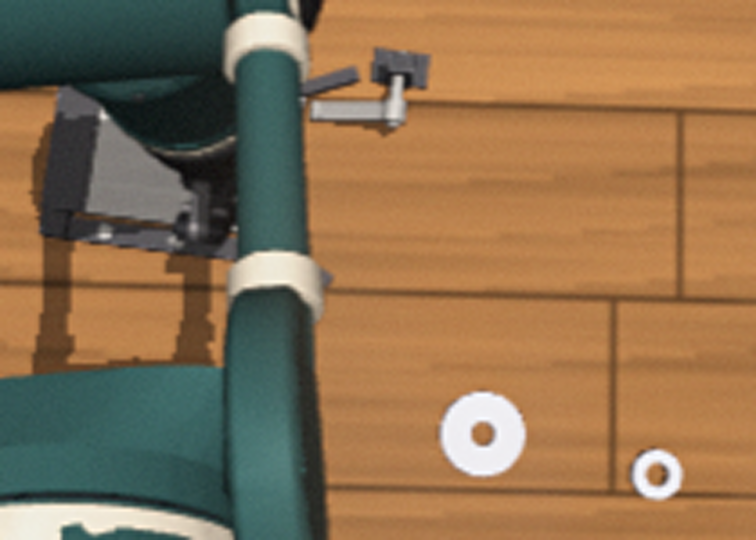

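Run:
```python
from h import *
go([.4476,-.068,.09],84.1)
```

```text
t 8.8667 tcp [0.6128 0.0888 0.1468] rot [ 2.325e+00  2.100e+00 -1.000e-03] F [-1.1  0.9 -0.9] w 0.4099201137043477 q [ 0.108  0.222  1.817 -0.008  1.098  0.214]
shift cm [-17.25 -14.87   5.7 ] turn deg [0.35 0.36 0.06] rows>= 6.0
```

Request:
servo_tool([
  [[-3,-2.5,0,0.3,0.4,0],[-6,-5,0,0.3,0.4,0],[-9,-8,1,0.3,0.4,0],[-12,-11,3,0.3,0.4,0],[-15,-13,5,0.3,0.4,0],[-17.2,-14.9,5.7,0.3,0.4,0],[-17.2,-14.9,5.7,0.3,0.4,0],[-17.2,-14.9,5.7,0.3,0.4,0],[-17.2,-14.9,5.7,0.3,0.4,0]],
], claw=7.5)

```text
time: 9.62
tool_pos: [0.4471, -0.0672, 0.0893]
tcp_rot: [-2.332, -2.104, -0.001]
wrist_force: [0.1, -0.1, 0.6]
width: 0.88
```

Run:
```python
from meas import *
c=cam('top'); discs(c); save(c,'pics/t8.png',box=(140,120,350,270),scale=3.6)
c=cam('scene'); save(c,'pics/s8.png',box=(150,130,360,260),scale=3.6)
print(); discs(c)
st()
```

```text
al px 341.3 370.9 a 158.5 bb (332, 365, 18, 15) xy [ 0.1399 -0.2371] equiv diam mm 50.7
al px 245.6 348.9 a 159.5 bb (236, 343, 18, 17) xy [ 0.1876 -0.0061] equiv diam mm 53.6
al px 340.7 296.0 a 125.0 bb (330, 291, 19, 15) xy [ 0.3159 -0.2353] equiv diam mm 48.5
al px 257.7 276.6 a 137.5 bb (247, 271, 19, 15) xy [ 0.3586 -0.0313] equiv diam mm 47.8
al px 109.9 238.5 a 198.0 bb (102, 231, 17, 16) xy [0.4425 0.3324] equiv diam mm 41.1
al px 393.3 156.4 a 118.0 bb (388, 147, 11, 20) xy [ 0.6661 -0.3701] equiv diam mm 51.6
al px 194.0 162.6 a 2063.5 bb (165, 140, 60, 46) xy [0.636  0.1346] equiv diam mm 166.8
al px 367.3 90.2 a 371.0 bb (330, 71, 70, 36) xy [ 0.8382 -0.3049] equiv diam mm 186.5
al px 274.8 24.1 a 23369.5 bb (0, 0, 512, 57) xy [ 1.0097 -0.0617] equiv diam mm 1357.6
nut px 375.3 244.3 a 146.5 bb (367, 237, 17, 16) xy [ 0.4431 -0.3216] equiv diam mm 40.6

al px 424.0 247.6 a 213.5 bb (411, 234, 23, 29) xy [1.0276 0.1353] equiv diam mm 127.0
al px 471.9 321.9 a 9026.0 bb (408, 229, 104, 155) xy [ 1.2218 -0.0296] equiv diam mm 608.6
al px 498.0 219.0 a 47.5 bb (492, 214, 12,
[... 377 characters left out ...]
 mm 246.9
al px 83.7 66.9 a 385.5 bb (61, 55, 45, 27) xy [-0.843   0.2755] equiv diam mm 413.2
al px 64.7 50.8 a 52.5 bb (46, 46, 35, 10) xy [-1.1254  0.3404] equiv diam mm 197.0
al px 234.4 36.0 a 198.0 bb (221, 29, 31, 15) xy [-0.6762  1.1583] equiv diam mm 288.4
al px 188.9 31.6 a 215.5 bb (183, 20, 17, 24) xy [-0.9326  1.0327] equiv diam mm 488.5
nut px 149.5 235.1 a 84.0 bb (143, 231, 14, 10) xy [ 0.4444 -0.3228] equiv diam mm 42.6
nut px 314.5 101.0 a 227.0 bb (309, 86, 13, 31) xy [0.2318 0.7205] equiv diam mm 325.4
t 9.7167 tcp [ 0.4486 -0.067   0.0903] rot [2.33  2.106 0.003] F [ 1.3 -0.3 -0.3] w 0.8744282847936071 q [-2.040e-01 -2.100e-02  2.202e+00  1.000e-03  9.590e-01 -1.040e-01]
```

View pics/t8.png

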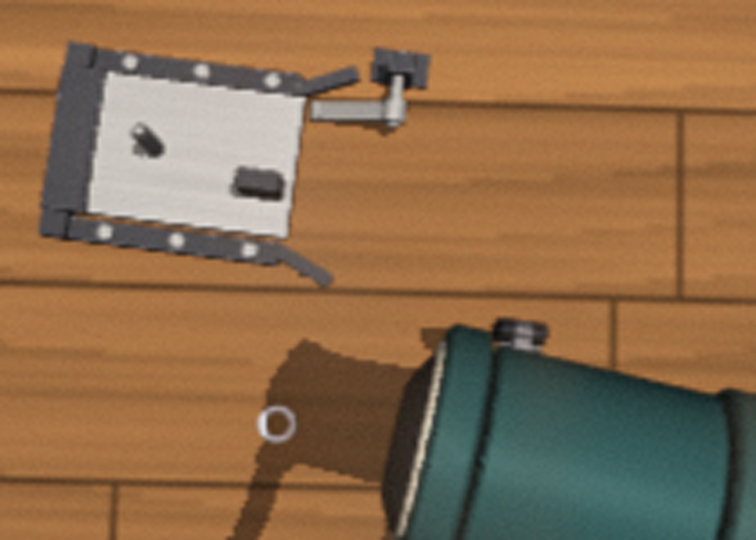

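View pics/s8.png

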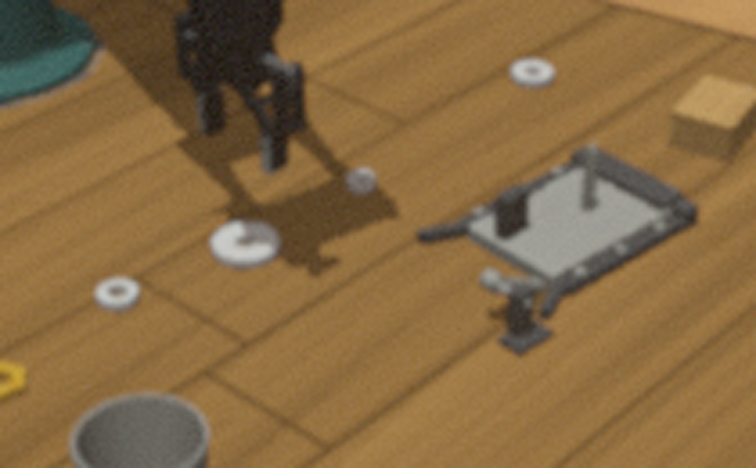

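Run:
```python
from h import *
c=cam('top'); f=lambda p:(140+p[0]/3.6,120+p[1]/3.6)
save(c,'pics/t9.png',box=(160,130,240,190),scale=10)
print('tip',onz(c,*f((139,131)),.08),'foot',onz(c,*f((155,150)),.015))
c=cam('scene'); g=lambda p:(150+p[0]/3.6,130+p[1]/3.6)
save(c,'pics/s9.png',box=(270,160,350,220),scale=10)
print('tip',onz(c,*g((591,149)),.08),'foot',onz(c,*g((591,205)),.015))
print('pred', (proj(c,[.6368,.1617,.08])-[270,160])*10,(proj(c,[.6368,.1617,.015])-[270,160])*10)
c=cam('top');print('pred', (proj(c,[.6368,.1617,.08])-[160,130])*10,(proj(c,[.6368,.1617,.015])-[160,130])*10)
```

```text
tip [0.63706491 0.15979778 0.08      ] foot [0.63668161 0.16112026 0.015     ]
tip [0.64315463 0.156833   0.08      ] foot [0.6390702  0.16970185 0.015     ]
pred [434.47554806 100.47572497] [420.6274562  277.09963378]
pred [177.78486884 264.79712725] [228.24234557 316.1349854 ]
```

View pics/t9.png

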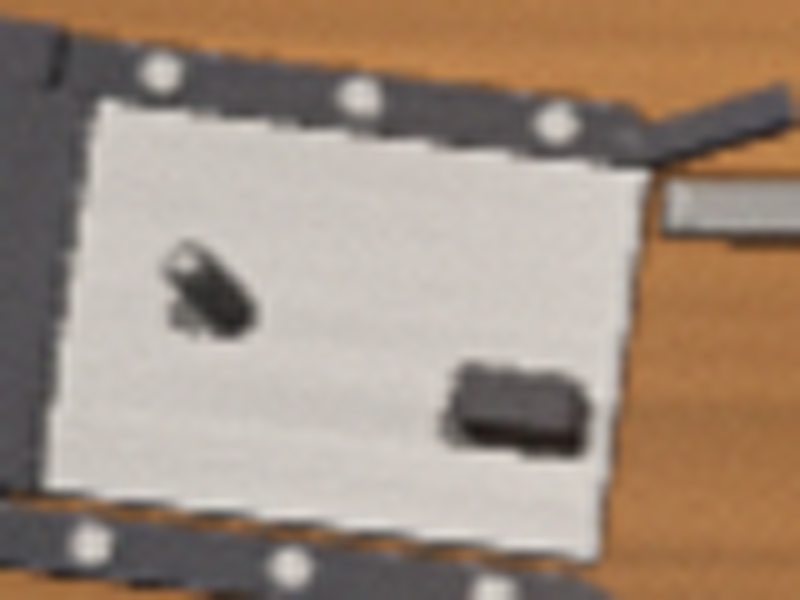

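View pics/s9.png

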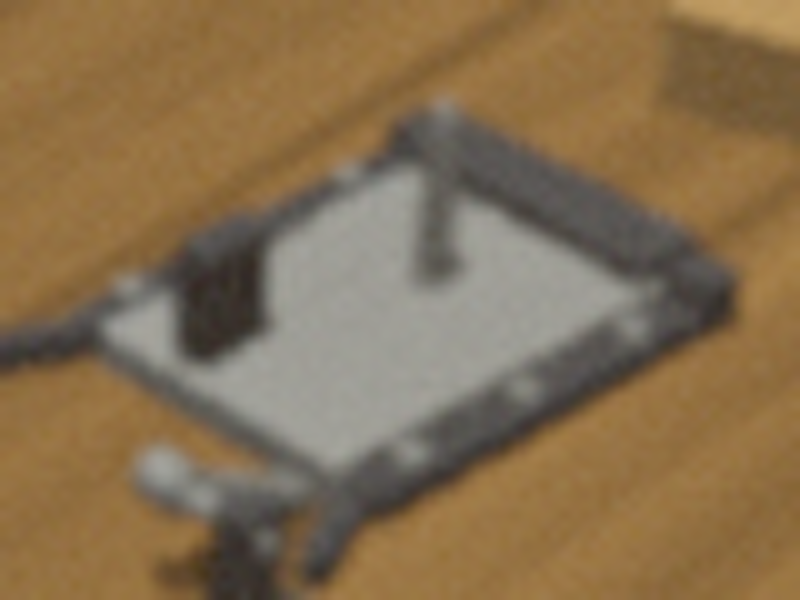

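Run:
```python
from h import *
go([.4486,-.0683,.006],84.1)
```

```text
t 9.8667 tcp [ 0.4486 -0.067   0.0905] rot [2.329 2.107 0.003] F [ 1.  -0.1 -0.4] w 0.8791148736373386 q [-2.040e-01 -2.200e-02  2.202e+00  1.000e-03  9.590e-01 -1.040e-01]
shift cm [-0.14 -0.    8.45] turn deg [ 0.11 -0.04  0.15] rows>= 3.0
```

Request:
servo_tool([
  [[-0.1,0,1.5,0,0,0],[-0.1,0,3,0,0,0],[-0.1,0,4.5,0,0,0],[-0.1,0,6,0,0,0],[-0.1,0,7,0,0,0],[-0.1,0,7.8,0,0,0],[-0.1,0,8.4,0,0,0],[-0.1,0,8.4,0,0,0],[-0.1,0,8.4,0,0,0]],
])

```text
time: 10.62
tool_pos: [0.4489, -0.0678, 0.0065]
tcp_rot: [2.329, 2.107, 0.003]
wrist_force: [-0.6, 0.8, 0.1]
width: 0.878
```

Run:
```python
from h import *
st()
c=cam('scene'); save(c,'pics/s10.png',box=(180,150,260,220),scale=8)
```

```text
t 10.6167 tcp [ 0.4489 -0.0678  0.0065] rot [2.329 2.107 0.003] F [-0.6  0.8  0.1] w 0.8783955806753472 q [-2.060e-01  1.140e-01  2.254e+00  1.000e-03  7.710e-01 -1.060e-01]
```

View pics/s10.png

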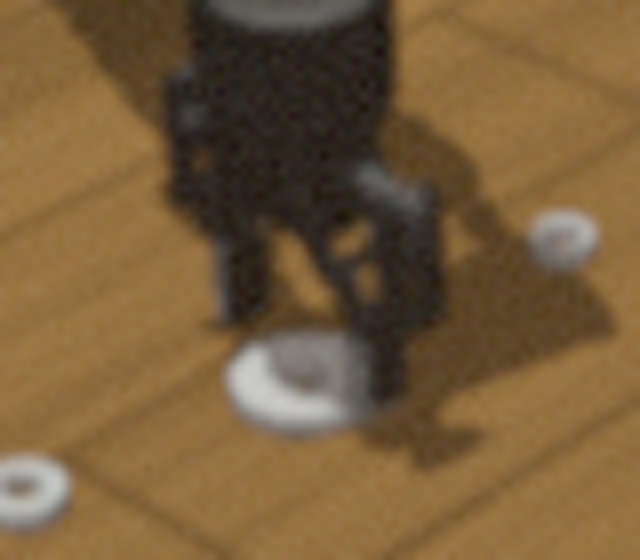

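Request:
servo_tool([
  [[0,0,0.2,0,0,0],[0,0,0.4,0,0,0],[0,0,0.4,0,0,0],[0,0,0.4,0,0,0]],
])

```text
time: 11.0
tool_pos: [0.4494, -0.068, 0.0031]
tcp_rot: [2.329, 2.106, 0.004]
wrist_force: [0.4, -0.4, 0.4]
width: 0.874
```

Request:
servo_tool([
  [[0,0,0.2,0,0,0],[0,0,0.4,0,0,0],[0,0,0.4,0,0,0],[0,0,0.4,0,0,0]],
])

```text
time: 11.33
tool_pos: [0.4491, -0.068, -0.0011]
tcp_rot: [2.329, 2.106, 0.003]
wrist_force: [0.6, -0.2, -0.1]
width: 0.874
```

Request:
servo_tool([
  [[0,0,0,0,0,0],[0,0,0,0,0,0],[0,0,0.1,0,0,0],[0,0,0.2,0,0,0],[0,0,0.3,0,0,0],[0,0,0.4,0,0,0],[0,0,0.4,0,0,0]],
], claw=6.4, grip_force=30)

```text
time: 11.92
tool_pos: [0.4489, -0.0679, -0.0054]
tcp_rot: [2.329, 2.106, 0.003]
wrist_force: [-0.0, -0.9, -0.5]
width: 0.748
```

Request:
servo_tool([
  [[0,0,0.1,0,0,0],[0,0,0.2,0,0,0],[0,0,0.3,0,0,0],[0,0,0.4,0,0,0],[0,0,0.4,0,0,0]],
])

```text
time: 12.33
tool_pos: [0.4492, -0.068, -0.0062]
tcp_rot: [-2.33, -2.107, -0.001]
wrist_force: [-12.3, 2.2, 34.1]
width: 0.75
```

Request:
servo_tool([
  [[0,0,-0.3,0,0,0],[0,0,-0.3,0,0,0],[0,0,-0.3,0,0,0]],
])

```text
time: 12.58
tool_pos: [0.4497, -0.0681, -0.0029]
tcp_rot: [2.329, 2.107, 0.003]
wrist_force: [0.3, -1.0, -1.2]
width: 0.753
```

Request:
servo_tool([
  [[0,0,0,0,0,0],[0,0,0,0,0,0],[0,0,0,0,0,0],[0,0,0,0,0,0],[0,0,0,0,0,0],[0,0,0,0,0,0]],
], claw=5.0, grip_force=30)

```text
time: 13.08
tool_pos: [0.4494, -0.068, -0.0031]
tcp_rot: [2.33, 2.107, 0.002]
wrist_force: [-2.0, 0.7, 3.2]
width: 0.657
```

Run:
```python
from h import *
st()
c=cam('scene'); save(c,'pics/s11.png',box=(180,150,260,220),scale=8)
c=cam('top'); save(c,'pics/t11.png',box=(200,180,340,280),scale=5)
```

```text
t 13.0833 tcp [ 0.4494 -0.068  -0.0031] rot [2.330e+00 2.107e+00 2.000e-03] F [-2.   0.7  3.2] w 0.6570804168986929 q [-2.060e-01  1.330e-01  2.257e+00  1.000e-03  7.500e-01 -1.060e-01]
```

View pics/s11.png

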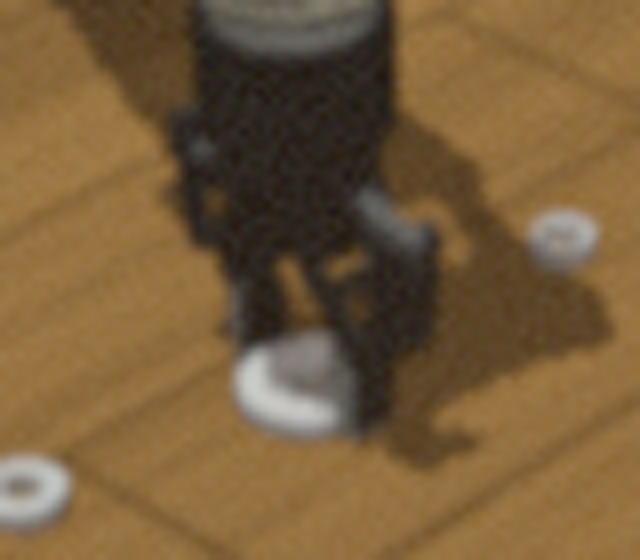

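Request:
servo_tool([
  [[0,0,0,0,0,0],[0,0,0,0,0,0],[0,0,-1,0,0,0],[0,0,-3,0,0,0],[0,0,-5,0,0,0],[0,0,-8,0,0,0],[0,0,-11,0,0,0],[0,0,-12.3,0,0,0],[0,0,-12.3,0,0,0]],
], claw=4.5, grip_force=50)

```text
time: 13.93
tool_pos: [0.4525, -0.0688, 0.1241]
tcp_rot: [2.325, 2.102, 0.01]
wrist_force: [0.6, -0.2, -0.8]
width: 0.644
```

Run:
```python
from h import *
go([.637,.161,.12],84.1)
c=cam('scene'); save(c,'pics/s12.png',box=(180,100,280,180),scale=8)
```

```text
t 13.9333 tcp [ 0.4525 -0.0688  0.1241] rot [2.325 2.102 0.01 ] F [ 0.6 -0.2 -0.8] w 0.6444426317581671 q [-2.060e-01 -6.300e-02  2.171e+00  1.000e-03  1.024e+00 -1.060e-01]
shift cm [24.71 16.05  0.56] turn deg [0.55 0.01 0.16] rows>= 8.0
```

View pics/s12.png

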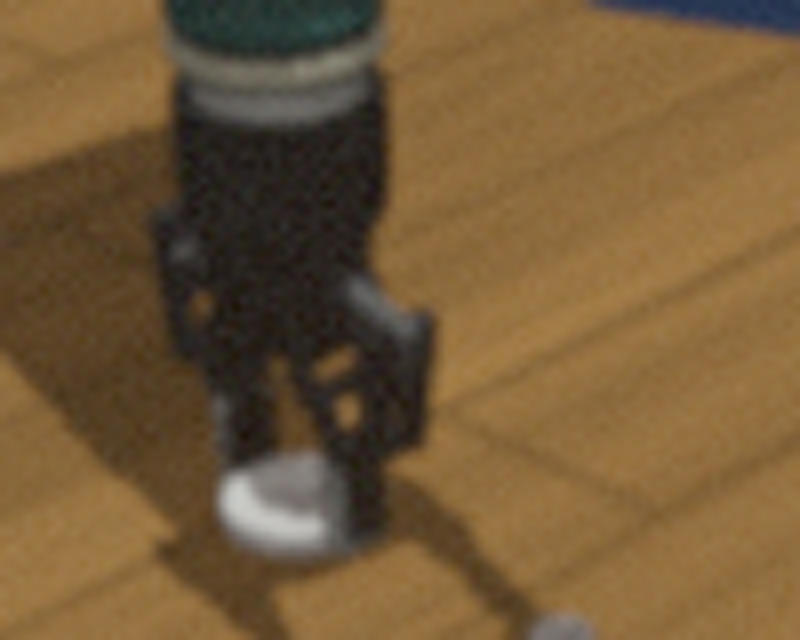

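Request:
servo_tool([
  [[2,1,0,0,0,0],[4,3,0,0,0,0],[7,5,0,0,0,0],[10,7,0,0,0,0],[13,9,0.2,0.5,0,0],[16,11,0.4,0.5,0,0],[19,13,0.5,0.5,0,0],[22,15,0.5,0.5,0,0],[24,16,0.5,0.5,0,0],[24.7,16,0.5,0.5,0,0],[24.7,16,0.5,0.5,0,0],[24.7,16,0.5,0.5,0,0]],
])

```text
time: 14.98
tool_pos: [0.6329, 0.1608, 0.1155]
tcp_rot: [-2.326, -2.106, 0.009]
wrist_force: [-0.6, 0.2, -0.7]
width: 0.644
```

Run:
```python
from h import *
go([.637,.161,.095],84.1)
c=cam('scene'); save(c,'pics/s13.png',box=(270,140,350,210),scale=9)
print('pred tip',(proj(c,[.637,.161,.08])-[270,140])*9)
```

```text
t 14.9833 tcp [0.6329 0.1608 0.1155] rot [-2.326 -2.106  0.009] F [-0.6  0.2 -0.7] w 0.6435086071448624 q [2.100e-01 3.180e-01 1.757e+00 1.000e-03 1.073e+00 3.090e-01]
shift cm [0.06 0.42 2.05] turn deg [-0.39  0.09  0.21] rows>= 1.0
pred tip [390.26999413 271.42313904]
```

View pics/s13.png

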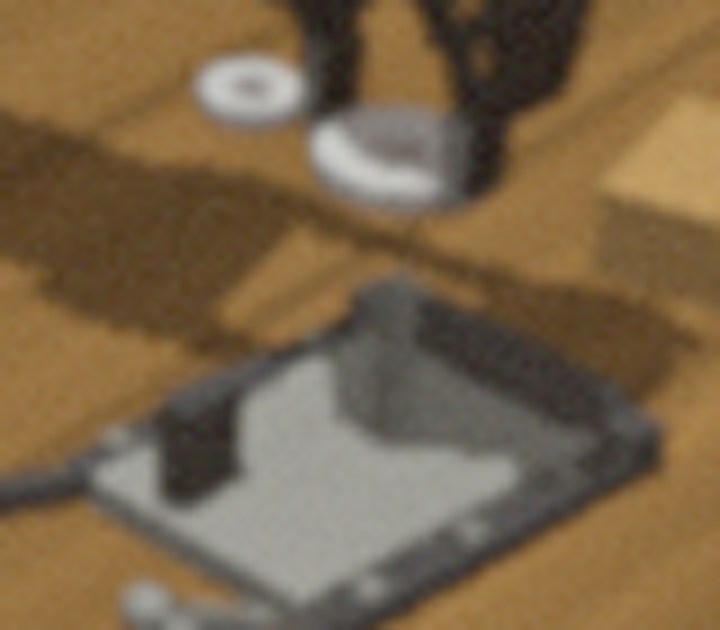

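```bash
cat >> meas.py <<'E'
def circ(c,ctr,d,h):
    t=np.linspace(0,2*np.pi,180); P=[]
    for z in (-h/2,h/2):
        P+=[proj(c,[ctr[0]+d/2*np.cos(a),ctr[1]+d/2*np.sin(a),ctr[2]+z]) for a in t]
    return np.array(P)
def held(c,ctr,d,h,box,thr=110,smax=70):
    """observed blob extents vs projected disc at ctr"""
    im=c['color']; x0,y0,x1,y1=box; sub=im[y0:y1,x0:x1]
    big=cv2.resize(sub,None,fx=8,fy=8,interpolation=cv2.INTER_CUBIC); hsv=cv2.cvtColor(big,cv2.COLOR_RGB2HSV)
    m=((hsv[...,1]<smax)&(hsv[...,2]>thr)).astype(np.uint8)
    n,l,s,ce=cv2.connectedComponentsWithStats(m)
    for i in range(1,n):
        if s[i][4]>1500: print('blob',(s[i][0]/8+x0-.44).round(2),(s[i][1]/8+y0-.44).round(2),((s[i][0]+s[i][2])/8+x0-.44).round(2),((s[i][1]+s[i][3])/8+y0-.44).round(2),'a',s[i][4]/64)
    P=circ(c,ctr,d,h); print('pred',P.min(0).round(2),P.max(0).round(2))
    return big,m
E
python3 - <<'E'
from meas import *
s=st(); p=s['tool_pos']
c=cam('scene')
big,m=held(c,[p[0],p[1],p[2]+.008],.058,.010,(300,145,335,170))
cv2.imwrite('pics/s14.png',np.hstack([big[:,:,::-1],cv2.cvtColor(m*255,cv2.COLOR_GRAY2BGR)]))
E
```

```text
t 15.0333 tcp [0.633  0.1602 0.116 ] rot [-2.327 -2.105  0.008] F [-0.2 -0.9 -1.3] w 0.6412906354332595 q [2.090e-01 3.170e-01 1.758e+00 1.000e-03 1.073e+00 3.090e-01]
blob 299.56 146.06 303.68 153.56 a 24.625
blob 303.56 151.18 319.18 163.31 a 150.84375
pred [303.42 151.2 ] [322.9  163.66]
```

View pics/s14.png

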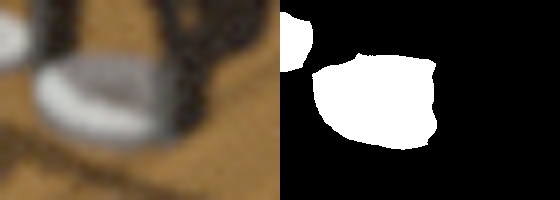

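Run:
```python
from meas import *
c=cam('top');save(c,'pics/t14.png',box=(140,120,260,210),scale=6)
s=cam('scene'); print('right',s['rotation'][:,0],'down',s['rotation'][:,1])
for d in ([0,0,0],[.002,0,0],[0,.002,0]):
    p=np.array([.637,.161,0])+d
    print(d,proj(s,p+[0,0,.08]).round(2),proj(s,p+[0,0,.015]).round(2),proj(c,p+[0,0,.08]).round(2),proj(c,p+[0,0,.015]).round(2))
```

```text
right [0.74905007 0.66243821 0.0099807 ] down [ 0.37534236 -0.41190698 -0.83033171]
[0, 0, 0] [313.36 170.16] [311.98 187.82] [178.09 156.4 ] [183.11 161.54]
[0.002, 0, 0] [313.89 170.39] [312.49 188.06] [178.13 155.55] [183.14 160.75]
[0, 0.002, 0] [313.75 169.91] [312.36 187.57] [177.22 156.38] [182.3  161.52]
```

View pics/t14.png

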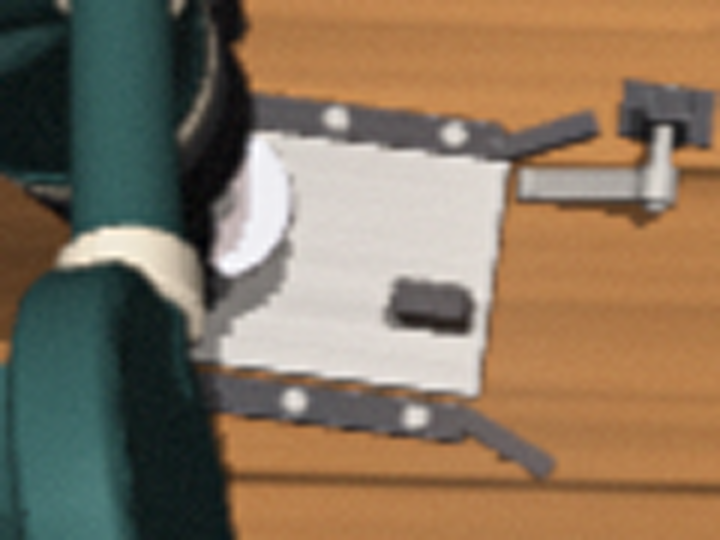

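Run:
```python
from meas import *
s=st();p=s['tool_pos']
c=cam('top'); P=circ(c,[p[0],p[1],p[2]+.008],.058,.01); print('pred top',P.min(0),P.max(0))
x0,y0,x1,y1=(165,135,200,175)
big=cv2.resize(c['color'][y0:y1,x0:x1],None,fx=16,fy=16,interpolation=cv2.INTER_CUBIC)
for q in P[::6]: cv2.circle(big,tuple(((q-[x0,y0]+.5)*16-.5).astype(int)),1,(255,0,0),-1)
cv2.imwrite('pics/t15.png',big[:,:,::-1])
```

```text
t 15.1833 tcp [0.634  0.1599 0.1175] rot [-2.329 -2.104  0.004] F [-0.3 -0.2 -0.6] w 0.6423810657961487 q [2.090e-01 3.150e-01 1.757e+00 1.000e-03 1.073e+00 3.100e-01]
pred top [160.52316053 140.00778296] [188.23787441 167.22272462]
```

View pics/t15.png

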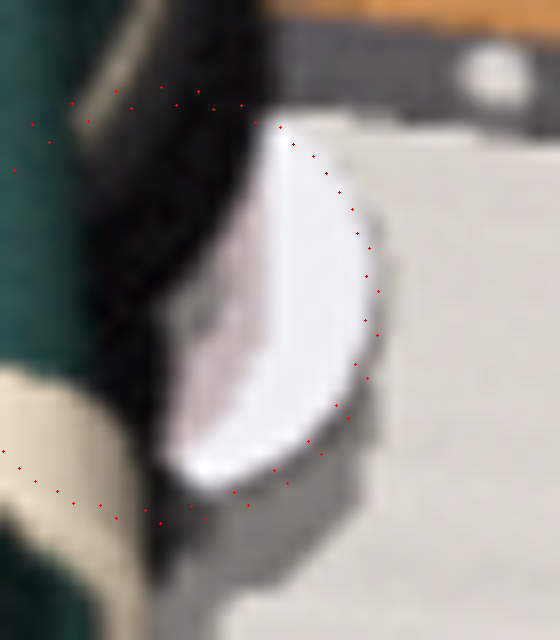

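Request:
servo_tool([
  [[0.1,0.35,1,-0.4,0,0],[0.1,0.35,2,-0.4,0,0],[0.1,0.35,3,-0.4,0,0],[0.1,0.35,3.5,-0.4,0,0],[0.1,0.35,3.5,-0.4,0,0]],
])

```text
time: 15.65
tool_pos: [0.6357, 0.1602, 0.0798]
tcp_rot: [2.331, 2.105, -0.003]
wrist_force: [-0.3, 0.3, -1.1]
width: 0.642
```

Run:
```python
from h import *
go([.637,.161,.06],84.1)
c=cam('scene'); save(c,'pics/s15.png',box=(270,140,350,210),scale=9)
```

```text
t 15.65 tcp [0.6357 0.1602 0.0798] rot [ 2.331  2.105 -0.003] F [-0.3  0.3 -1.1] w 0.641787140300413 q [ 2.100e-01  3.550e-01  1.781e+00 -1.000e-03  1.007e+00  3.120e-01]
shift cm [0.1  0.12 1.98] turn deg [-0.04  0.09  0.08] rows>= 1.0
```

View pics/s15.png

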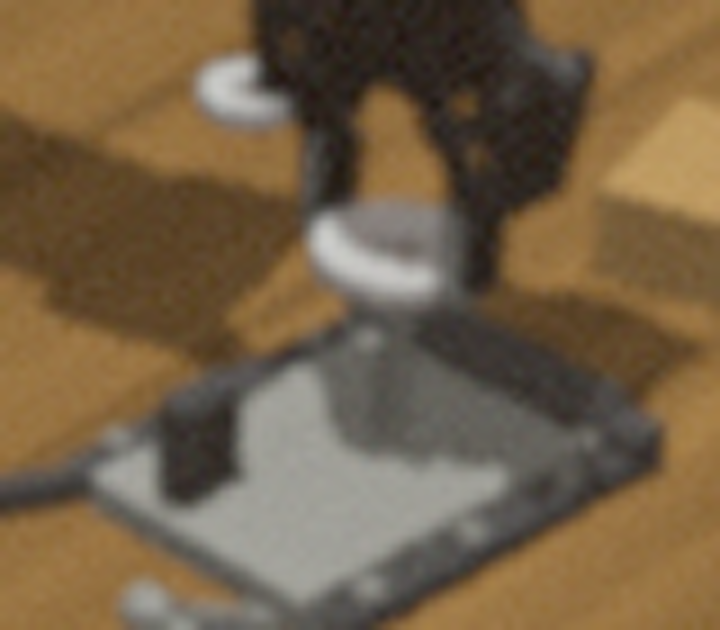

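Request:
servo_tool([
  [[0.1,0.1,0.3,0,0,0],[0.1,0.1,0.6,0,0,0],[0.1,0.1,0.9,0,0,0],[0.1,0.1,1.2,0,0,0],[0.1,0.1,1.5,0,0,0],[0.1,0.1,1.5,0,0,0]],
])

```text
time: 16.2
tool_pos: [0.637, 0.1612, 0.0651]
tcp_rot: [2.331, 2.105, -0.002]
wrist_force: [-0.4, 0.2, -1.1]
width: 0.648
```

Run:
```python
from h import *
st()
c=cam('scene'); save(c,'pics/s16.png',box=(270,140,350,210),scale=9)
```

```text
t 16.2 tcp [0.637  0.1612 0.0651] rot [ 2.331e+00  2.105e+00 -2.000e-03] F [-0.4  0.2 -1.1] w 0.6478645541003958 q [ 0.211  0.374  1.786 -0.002  0.983  0.313]
```

View pics/s16.png

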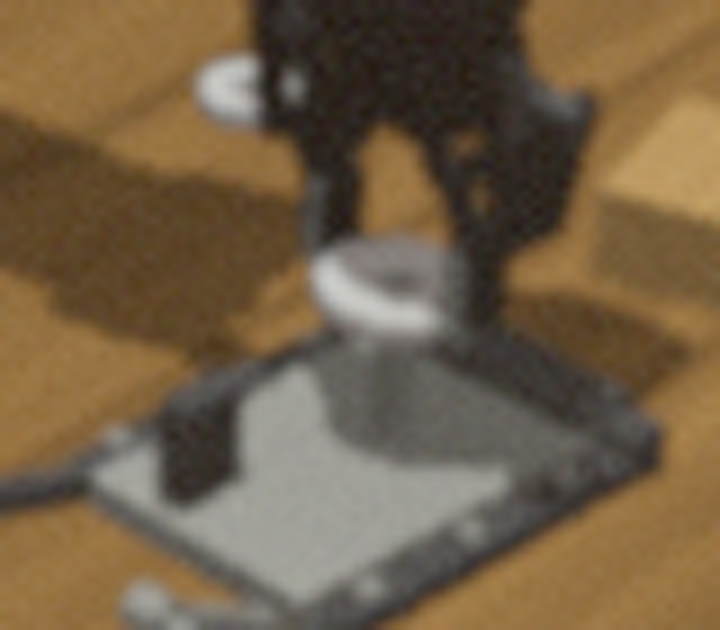

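Request:
servo_tool([
  [[0,0,0.5,0,0,0],[0,0,1.0,0,0,0],[0,0,1.5,0,0,0],[0,0,2.0,0,0,0],[0,0,2.5,0,0,0],[0,0,3,0,0,0],[0,0,3.5,0,0,0],[0,0,4,0,0,0],[0,0,4.4,0,0,0],[0,0,4.7,0,0,0],[0,0,4.7,0,0,0]],
])

```text
time: 17.17
tool_pos: [0.6366, 0.161, 0.0174]
tcp_rot: [2.331, 2.106, -0.004]
wrist_force: [-0.2, -0.1, -0.5]
width: 0.644
```

Run:
```python
from h import *
st()
c=cam('scene'); save(c,'pics/s17.png',box=(270,140,350,210),scale=9)
```

```text
t 17.1667 tcp [0.6366 0.161  0.0174] rot [ 2.331  2.106 -0.004] F [-0.2 -0.1 -0.5] w 0.644115944026672 q [ 0.21   0.43   1.809 -0.002  0.904  0.313]
```

View pics/s17.png

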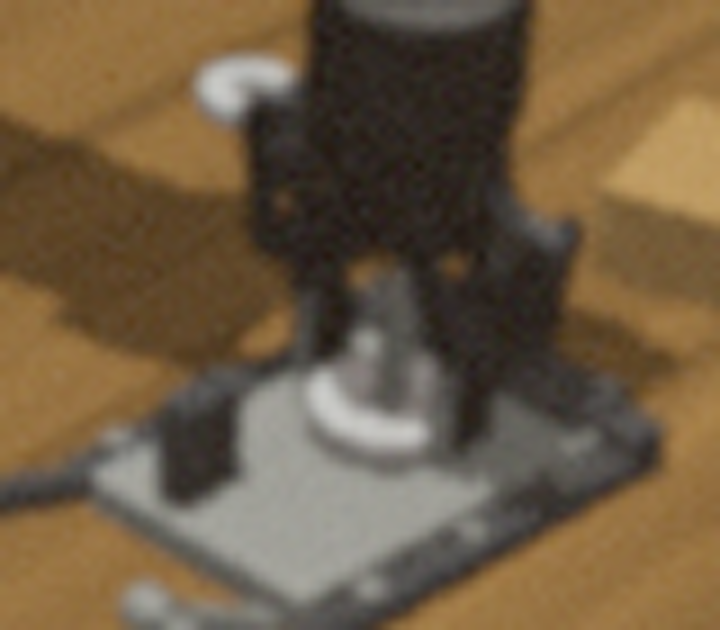

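The disc is on the spindle, which sticks up through it at (395,330). I'll release and lift.

Request:
servo_tool([
  [[0,0,0,0,0,0],[0,0,0,0,0,0],[0,0,0,0,0,0],[0,0,0,0,0,0],[0,0,-1,0,0,0],[0,0,-3,0,0,0],[0,0,-6,0,0,0],[0,0,-9,0,0,0],[0,0,-10.5,0,0,0],[0,0,-10.5,0,0,0]],
], claw=6.8)

```text
time: 18.05
tool_pos: [0.6409, 0.1621, 0.1297]
tcp_rot: [2.327, 2.102, 0.011]
wrist_force: [0.2, 0.2, 0.9]
width: 0.796
```

Run:
```python
from meas import *
c=cam('scene'); save(c,'pics/s18.png',box=(270,140,350,210),scale=9); discs(c)
c=cam('top'); print(); discs(c)
go([.4435,.3335,.1],84.1)
go([.4435,.3335,.1],84.1+30)
```

```text
al px 424.0 248.1 a 235.5 bb (411, 234, 23, 31) xy [1.0286 0.1335] equiv diam mm 134.7
al px 473.4 224.8 a 32.5 bb (468, 221, 12, 9) xy [1.0844 0.322 ] equiv diam mm 38.6
al px 472.9 317.6 a 10538.5 bb (407, 212, 105, 172) xy [ 1.2185 -0.0157] equiv diam mm 688.0
al px 181.9 210.3 a 52.5 bb (176, 207, 12, 8) xy [ 0.4214 -0.1877] equiv diam mm 36.0
al px 310.7 186.0 a 79.0 bb (303, 181, 19, 10) xy [0.6234 0.173 ] equiv diam mm 60.1
al px 297.6 149.0 a 36.5 bb (292, 147, 12, 5) xy [0.4421 0.336 ] equiv diam mm 40.3
al px 14.6 143.8 a 59.0 bb (5, 138, 16, 12) xy [-0.3231 -0.3201] equiv diam mm 90.5
al px 47.8 131.7 a 769.0 bb (27, 117, 41, 32) xy [-0.3273 -0.1938] equiv diam mm 273.0
al px 84.1 67.1 a 397.0 bb (60, 55, 47, 27) xy [-0.8399  0.2754] equiv diam mm 415.4
al px 64.1 50.9 a 53.5 bb (46, 47, 35, 9) xy [-1.1249  0.3367] equiv diam mm 190.9
al px 211.2 38.3 a 693.5 bb (181, 19, 71, 40) xy [-0.7415  1.0339] equiv diam mm 752.5
nut px 149.6 235.0 a 86.0 bb (143, 231, 14, 10) xy [ 0.444  -0.3222] equiv diam mm 43.2

al px 322.1 251.4 a 128.5 bb (316, 245, 13, 14) xy [ 0.4228 -0.189
[... 944 characters left out ...]
uiv diam mm 133.4
al px 271.7 23.7 a 23920.0 bb (0, 0, 512, 57) xy [ 1.0104 -0.0535] equiv diam mm 1358.8
nut px 374.7 244.0 a 133.5 bb (367, 237, 17, 16) xy [ 0.4438 -0.3202] equiv diam mm 40.6
t 18.15 tcp [0.6377 0.1614 0.1245] rot [2.330e+00 2.105e+00 1.000e-03] F [-0.5  0.  -1.2] w 0.7933562135355373 q [ 2.110e-01  3.130e-01  1.746e+00 -1.000e-03  1.081e+00  3.130e-01]
shift cm [ 15.15 -21.07   2.41] turn deg [0.1  0.04 0.08] rows>= 7.0
t 18.15 tcp [0.6377 0.1614 0.1245] rot [2.330e+00 2.105e+00 1.000e-03] F [-0.5  0.  -1.2] w 0.7933562135355373 q [ 2.110e-01  3.130e-01  1.746e+00 -1.000e-03  1.081e+00  3.130e-01]
shift cm [ 15.15 -21.07   2.41] turn deg [  0.08   0.07 -29.92] rows>= 7.0
```

View pics/s18.png

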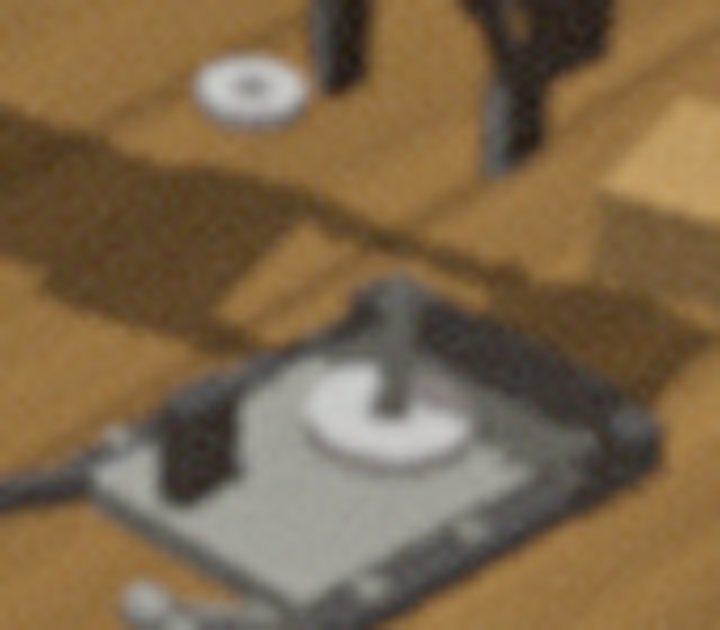

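Request:
servo_tool([
  [[2,-3,0,0,0,0],[4,-6,0,0,0,0],[6,-8.5,0,0,0,0],[8,-11,1,0,0,0],[10,-14,2,0,0,0],[12,-17,3,0,0,0],[14,-19.5,4.5,0,0,0],[15.2,-21.1,6.5,0,0,0],[15.2,-21.1,7.5,0,0,0],[15.2,-21.1,7.5,0,0,0],[15.2,-21.1,7.5,0,0,0]],
], claw=5.6)

```text
time: 19.07
tool_pos: [0.4424, 0.3328, 0.0474]
tcp_rot: [2.33, 2.105, -0.005]
wrist_force: [0.3, 0.2, 0.1]
width: 0.652
```

Run:
```python
from meas import *
c=cam('scene'); save(c,'pics/s19.png',box=(270,110,340,170),scale=9); 
c=cam('top'); save(c,'pics/t19.png',box=(80,200,150,260),scale=9)
go([.4432,.334,-.001],84.1)
```

```text
t 19.1667 tcp [0.4446 0.3335 0.0495] rot [2.331e+00 2.103e+00 2.000e-03] F [ 0.3  1.4 -0.3] w 0.6572132559991647 q [ 0.6    0.222  2.022 -0.003  0.896  0.704]
shift cm [ 0.04 -0.16  5.05] turn deg [0.14 0.03 0.02] rows>= 2.0
```

View pics/s19.png

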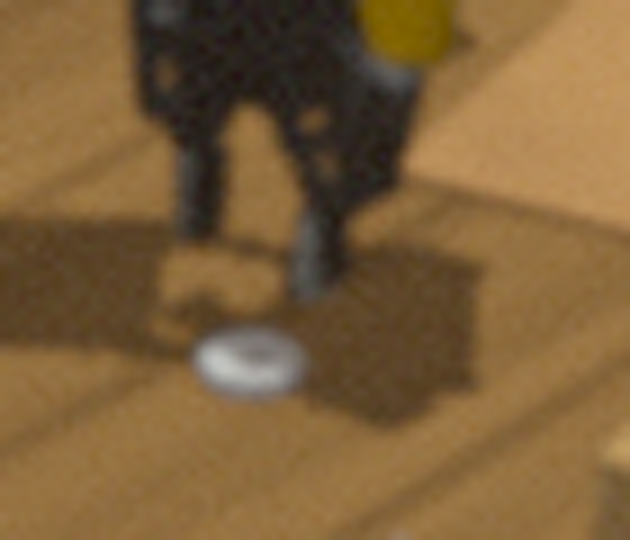

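Request:
servo_tool([
  [[0,-0.1,1,0,0,0],[0,-0.1,2,0,0,0],[0,-0.1,3,0,0,0],[0,-0.1,4,0,0,0],[0,-0.1,4.6,0,0,0],[0,-0.1,5.0,0,0,0],[0,-0.1,5.0,0,0,0]],
])

```text
time: 19.75
tool_pos: [0.4428, 0.3329, -0.0021]
tcp_rot: [2.331, 2.103, -0.002]
wrist_force: [-0.0, -0.9, 0.3]
width: 0.655
```

Request:
servo_tool([
  [[0,0,0,0,0,0],[0,0,0,0,0,0],[0,0,0,0,0,0],[0,0,0,0,0,0],[0,0,0,0,0,0],[0,0,0,0,0,0],[0,0,0,0,0,0]],
], claw=2.5, grip_force=45)

```text
time: 20.33
tool_pos: [0.4436, 0.3335, -0.0013]
tcp_rot: [2.331, 2.103, 0.001]
wrist_force: [0.4, 0.8, 5.6]
width: 0.46
```

Run:
```python
from meas import *
st()
c=cam('scene'); save(c,'pics/s20.png',box=(270,110,340,170),scale=9);
```

```text
t 20.3333 tcp [ 0.4436  0.3335 -0.0013] rot [2.331e+00 2.103e+00 1.000e-03] F [0.4 0.8 5.6] w 0.4600974658279625 q [ 0.601  0.295  2.046 -0.003  0.8    0.706]
```

View pics/s20.png

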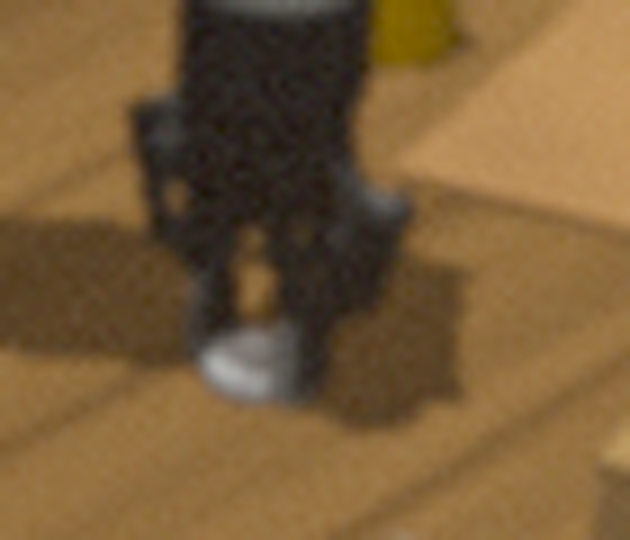

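Request:
servo_tool([
  [[0,0,-1,0,0,0],[0,0,-3,0,0,0],[0,0,-6,0,0,0],[0,0,-9,0,0,0],[0,0,-11,0,0,0],[0,0,-12,0,0,0],[0,0,-12,0,0,0]],
])

```text
time: 20.97
tool_pos: [0.4448, 0.3346, 0.1217]
tcp_rot: [2.331, 2.103, 0.009]
wrist_force: [0.3, -0.3, 0.3]
width: 0.462
```

Run:
```python
from meas import *
go([.637,.161,.11],84.1)
```

```text
t 20.9667 tcp [0.4448 0.3346 0.1217] rot [2.331 2.103 0.009] F [ 0.3 -0.3  0.3] w 0.46200889467728407 q [ 0.601  0.133  1.973 -0.002  1.03   0.705]
shift cm [-15.3   20.89   1.25] turn deg [ 0.32 -0.13  0.01] rows>= 7.0
```

Request:
servo_tool([
  [[-2,3,0,0,0,0],[-4,6,0,0,0,0],[-6,8.5,0,0,0,0],[-8,11,0,0,0,0],[-10,14,0,0,0,0],[-12,17,0.5,0,0,0],[-14,19.5,1,0.3,0,0],[-15.3,20.9,1.2,0.3,0,0],[-15.3,20.9,1.2,0.3,0,0],[-15.3,20.9,1.2,0.3,0,0]],
])

```text
time: 21.8
tool_pos: [0.6358, 0.1597, 0.1076]
tcp_rot: [-2.332, -2.099, 0.003]
wrist_force: [-1.3, 0.6, -0.4]
width: 0.462
```

Run:
```python
from meas import *
go([.637,.161,.08],84.1)
p=bot.read_state()['tool_pos']
c=cam('scene'); save(c,'pics/s21.png',box=(270,130,350,210),scale=7); 
big,m=held(c,[p[0],p[1],p[2]+.006],.042,.010,(300,145,335,175))
```

```text
t 21.8 tcp [0.6358 0.1597 0.1076] rot [-2.332 -2.099  0.003] F [-1.3  0.6 -0.4] w 0.46247263589888926 q [0.207 0.328 1.76  0.003 1.057 0.311]
shift cm [0.14 0.11 2.76] turn deg [-0.24 -0.06 -0.12] rows>= 1.0
blob 306.06 155.68 317.44 165.06 a 76.203125
pred [306.5  155.83] [320.63 165.68]
```

View pics/s21.png

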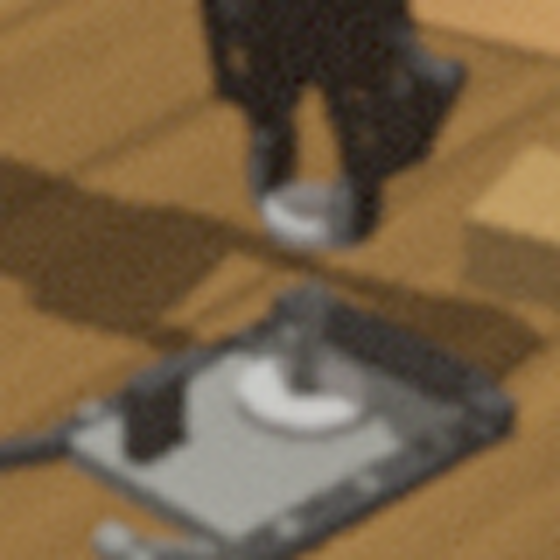

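Request:
servo_tool([
  [[0.2,0.1,1,0,0,0],[0.2,0.1,2,0,0,0],[0.2,0.1,2.7,0,0,0],[0.2,0.1,3.1,0,0,0],[0.2,0.1,3.5,0,0,0],[0.2,0.1,3.9,0,0,0],[0.2,0.1,4.3,0,0,0],[0.2,0.1,4.3,0,0,0]],
])

```text
time: 22.52
tool_pos: [0.636, 0.1625, 0.0643]
tcp_rot: [-2.33, -2.1, 0.004]
wrist_force: [-0.4, 0.0, -0.2]
width: 0.463
```

Run:
```python
from meas import *
go([.637,.161,.03],84.1)
c=cam('scene'); save(c,'pics/s22.png',box=(270,130,350,210),scale=7);
```

```text
t 22.5167 tcp [0.636  0.1625 0.0643] rot [-2.33  -2.1    0.004] F [-0.4  0.  -0.2] w 0.4629465516484913 q [0.211 0.375 1.785 0.003 0.985 0.313]
shift cm [-0.15  0.13  3.43] turn deg [-0.28 -0.06 -0.04] rows>= 1.0
```

View pics/s22.png

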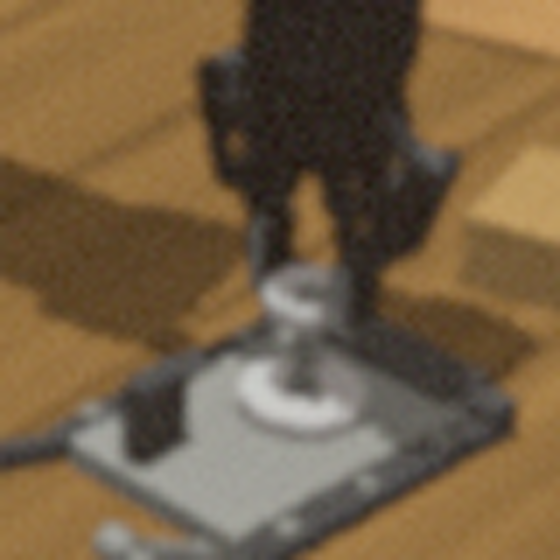

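Request:
servo_tool([
  [[0,0.05,0.5,0,0,0],[0,0.05,1,0,0,0],[0,0.05,1.5,0,0,0],[0,0.05,2,0,0,0],[0,0.05,2.5,0,0,0],[0,0.05,3,0,0,0],[0,0.05,3.4,0,0,0],[0,0.05,3.4,0,0,0]],
])

```text
time: 23.23
tool_pos: [0.6356, 0.1623, 0.0293]
tcp_rot: [-2.33, -2.1, 0.006]
wrist_force: [-0.6, -0.7, -0.7]
width: 0.463
```

Request:
servo_tool([
  [[0,0,0,0,0,0],[0,0,0,0,0,0],[0,0,0,0,0,0],[0,0,0,0,0,0],[0,0,-1,0,0,0],[0,0,-3,0,0,0],[0,0,-6,0,0,0],[0,0,-8.5,0,0,0],[0,0,-9.5,0,0,0],[0,0,-9.5,0,0,0]],
], claw=5.5)

```text
time: 24.07
tool_pos: [0.6392, 0.1629, 0.1292]
tcp_rot: [-2.333, -2.103, -0.005]
wrist_force: [0.1, 0.0, -0.1]
width: 0.641
```

Run:
```python
from meas import *
c=cam('scene'); save(c,'pics/s23.png',box=(270,130,350,210),scale=7); discs(c)
c=cam('top'); print(); discs(c)
go([.4235,-.1884,.06],84.1)
```

```text
al px 423.9 248.5 a 244.5 bb (411, 234, 23, 31) xy [1.0291 0.1319] equiv diam mm 137.0
al px 472.9 318.0 a 10546.5 bb (402, 222, 110, 162) xy [ 1.2189 -0.0168] equiv diam mm 625.0
al px 497.2 218.4 a 70.5 bb (491, 212, 13, 14) xy [1.1224 0.3975] equiv diam mm 63.0
al px 181.8 210.2 a 51.5 bb (176, 207, 12, 7) xy [ 0.421  -0.1878] equiv diam mm 34.5
al px 310.9 185.3 a 69.5 bb (303, 179, 19, 12) xy [0.6214 0.1765] equiv diam mm 66.5
al px 14.3 143.5 a 65.0 bb (5, 138, 16, 12) xy [-0.3258 -0.3198] equiv diam mm 94.5
al px 47.8 131.7 a 768.0 bb (28, 117, 41, 32) xy [-0.3278 -0.1936] equiv diam mm 269.8
al px 84.1 67.2 a 398.5 bb (60, 55, 47, 27) xy [-0.8388  0.2752] equiv diam mm 415.4
al px 63.7 51.0 a 55.5 bb (46, 47, 35, 9) xy [-1.1249  0.3345] equiv diam mm 190.9
al px 211.3 38.3 a 683.5 bb (181, 19, 71, 40) xy [-0.7411  1.0344] equiv diam mm 752.1
nut px 149.2 235.0 a 82.5 bb (143, 231, 14, 10) xy [ 0.4434 -0.323 ] equiv diam mm 42.5

al px 495.0 282.2 a 28.0 bb (494, 267, 4, 32) xy [ 0.3559 -0.6222] equiv diam mm 76.3
al px 322.1 251.4 a 129.5 bb (316, 245, 13, 14) xy [ 0.4229 -0.
[... 656 characters left out ...]
114, 22, 15) xy [0.7392 0.462 ] equiv diam mm 56.8
al px 155.0 103.4 a 147.5 bb (146, 98, 21, 17) xy [0.7858 0.2396] equiv diam mm 57.2
al px 366.6 90.0 a 396.5 bb (330, 70, 70, 37) xy [ 0.8386 -0.303 ] equiv diam mm 187.5
al px 156.0 68.9 a 36.0 bb (153, 47, 11, 52) xy [0.8771 0.2417] equiv diam mm 138.6
al px 271.6 23.7 a 23914.0 bb (0, 0, 512, 57) xy [ 1.0104 -0.0534] equiv diam mm 1358.8
nut px 374.7 244.0 a 134.0 bb (367, 237, 17, 16) xy [ 0.4439 -0.3202] equiv diam mm 40.6
t 24.1667 tcp [0.6361 0.1622 0.1244] rot [-2.33  -2.1    0.006] F [ 0.4 -0.5  0.7] w 0.6396387627980203 q [0.21  0.315 1.744 0.003 1.089 0.313]
shift cm [-37.08 -17.48   6.52] turn deg [-0.35 -0.04 -0.05] rows>= 10.0
```

View pics/s23.png

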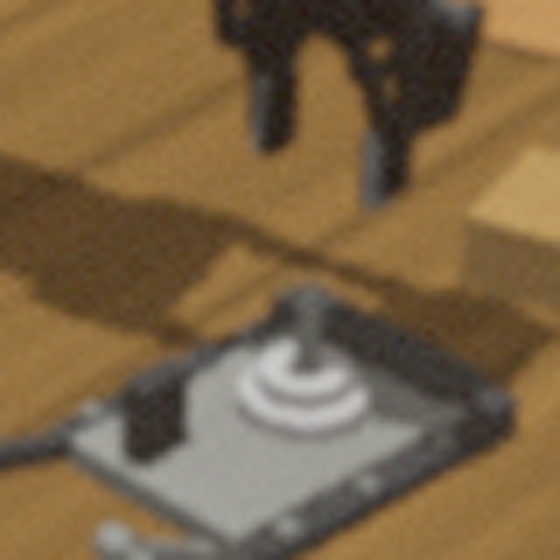

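Request:
servo_tool([
  [[-3,-1,0,0,0,0],[-6,-3,0,0,0,0],[-9,-4.5,0,0,0,0],[-12,-6,0,0,0,0],[-15,-7,0,0,0,0],[-18,-8.5,0,0,0,0],[-21,-10,0,0,0,0],[-24,-11.5,1,0,0,0],[-27,-13,2,0,0,0],[-30,-14.5,3,0,0,0],[-33,-16,4.5,0,0,0],[-36,-17,6,0,0,0],[-37.1,-17.5,7,0,0,0],[-37.1,-17.5,7,0,0,0],[-37.1,-17.5,7,0,0,0],[-37.1,-17.5,7,0,0,0]],
], claw=4.8)

```text
time: 25.5
tool_pos: [0.4228, -0.1879, 0.0544]
tcp_rot: [-2.329, -2.098, 0.006]
wrist_force: [0.0, 0.2, -0.3]
width: 0.561
```

Run:
```python
from meas import *
go([.4225,-.1884,.0005],84.1)
c=cam('scene'); save(c,'pics/s24.png',box=(150,160,220,230),scale=8);
```

```text
t 25.5 tcp [ 0.4228 -0.1879  0.0544] rot [-2.329 -2.098  0.006] F [ 0.   0.2 -0.3] w 0.5610410515413824 q [-4.710e-01  5.600e-02  2.204e+00 -1.000e-03  8.900e-01 -3.660e-01]
shift cm [-0.06  0.02  5.39] turn deg [-0.44 -0.1  -0.06] rows>= 2.0
```

View pics/s24.png

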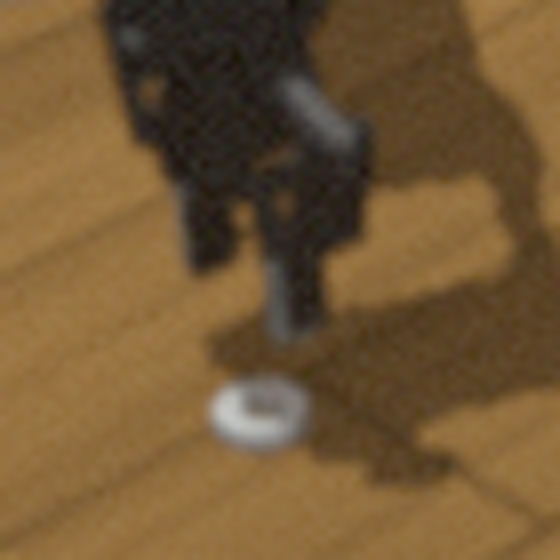

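Request:
servo_tool([
  [[0,0,1,-0.4,0,0],[0,0,2,-0.4,0,0],[-0.05,0,3,-0.4,0,0],[-0.05,0,4,-0.4,0,0],[-0.05,0,4.9,-0.4,0,0],[-0.05,0,5.4,-0.4,0,0],[-0.05,0,5.4,-0.4,0,0]],
])

```text
time: 26.13
tool_pos: [0.4218, -0.1875, -0.0007]
tcp_rot: [-2.33, -2.102, -0.0]
wrist_force: [-0.8, 0.4, 0.1]
width: 0.563
```

Request:
servo_tool([
  [[0,0,0,0,0,0],[0,0,0,0,0,0],[0,0,0,0,0,0],[0,0,0,0,0,0],[0,0,0,0,0,0],[0,0,0,0,0,0],[0,0,0,0,0,0]],
], claw=2.0, grip_force=45)

```text
time: 26.72
tool_pos: [0.422, -0.1877, -0.0004]
tcp_rot: [-2.331, -2.102, -0.0]
wrist_force: [-0.9, -0.3, 1.6]
width: 0.368
```

Request:
servo_tool([
  [[0,0,-1,0,0,0],[0,0,-3,0,0,0],[0,0,-6,0,0,0],[0,0,-9,0,0,0],[0,0,-11,0,0,0],[0,0,-12,0,0,0],[0,0,-12,0,0,0]],
])

```text
time: 27.3
tool_pos: [0.4242, -0.1889, 0.1227]
tcp_rot: [2.331, 2.102, 0.004]
wrist_force: [0.3, -0.4, -0.7]
width: 0.368
```

Run:
```python
from meas import *
go([.637,.1612,.11],84.1)
c=cam('scene'); save(c,'pics/s25.png',box=(130,120,240,230),scale=5);
```

```text
t 27.3 tcp [ 0.4242 -0.1889  0.1227] rot [2.331 2.102 0.004] F [ 0.3 -0.4 -0.7] w 0.3683012147046717 q [-4.740e-01 -4.300e-02  2.155e+00  1.000e-03  1.026e+00 -3.710e-01]
shift cm [37.02 17.56  1.33] turn deg [ 0.2  0.  -0. ] rows>= 10.0
```

View pics/s25.png

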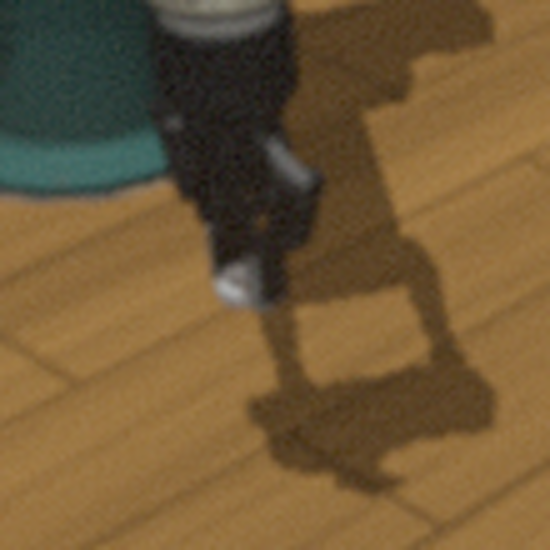

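The disc is held in the fingers, so I'll carry it to the spindle.

Request:
servo_tool([
  [[2,1,0,0,0,0],[5,2.5,0,0,0,0],[8,4,0,0,0,0],[11,5.5,0,0,0,0],[14,7,0,0,0,0],[17,8.5,0,0,0,0],[20,10,0,0,0,0],[23,11.5,0.5,0,0,0],[26,13,0.5,0,0,0],[29,14.5,1,0,0,0],[32,16,1.3,0.2,0,0],[35,17,1.3,0.2,0,0],[37,17.5,1.3,0.2,0,0],[37,17.5,1.3,0.2,0,0],[37,17.5,1.3,0.2,0,0]],
])

```text
time: 28.6
tool_pos: [0.6334, 0.1624, 0.1052]
tcp_rot: [-2.327, -2.103, 0.009]
wrist_force: [0.0, 0.0, -0.9]
width: 0.371
```

Run:
```python
from meas import *
go([.637,.1612,.08],84.1)
p=bot.read_state()['tool_pos']
c=cam('scene'); save(c,'pics/s26.png',box=(270,130,350,210),scale=7); 
big,m=held(c,[p[0],p[1],p[2]+.005],.034,.010,(300,145,335,175))
```

```text
t 28.6 tcp [0.6334 0.1624 0.1052] rot [-2.327 -2.103  0.009] F [ 0.   0.  -0.9] w 0.3705552482136069 q [0.212 0.33  1.763 0.002 1.056 0.312]
shift cm [-0.08  0.39  2.52] turn deg [-0.42  0.04  0.12] rows>= 1.0
blob 307.44 156.56 315.81 165.18 a 51.578125
pred [307.65 156.86] [319.09 165.36]
```

View pics/s26.png

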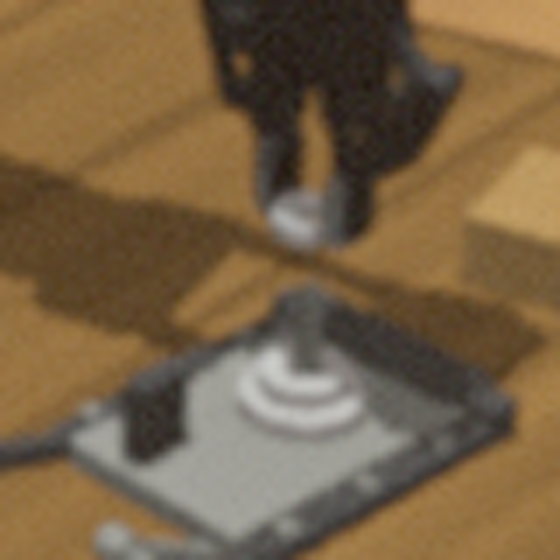

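Request:
servo_tool([
  [[0,0.3,0.8,-0.4,0,0],[0,0.3,1.6,-0.4,0,0],[0,0.3,2.2,-0.4,0,0],[0,0.3,2.2,-0.4,0,0],[0,0.3,2.2,-0.4,0,0]],
])

```text
time: 29.07
tool_pos: [0.6351, 0.1602, 0.0824]
tcp_rot: [-2.332, -2.104, 0.004]
wrist_force: [0.9, 0.2, 0.7]
width: 0.369
```

Run:
```python
from meas import *
go([.637,.1612,.06],84.1)
c=cam('scene'); save(c,'pics/s27.png',box=(270,130,350,210),scale=7);
```

```text
t 29.0667 tcp [0.6351 0.1602 0.0824] rot [-2.332 -2.104  0.004] F [0.9 0.2 0.7] w 0.36949052779994807 q [ 2.090e-01  3.520e-01  1.779e+00 -1.000e-03  1.013e+00  3.130e-01]
shift cm [0.12 0.18 2.24] turn deg [-0.13  0.08  0.01] rows>= 1.0
```

View pics/s27.png

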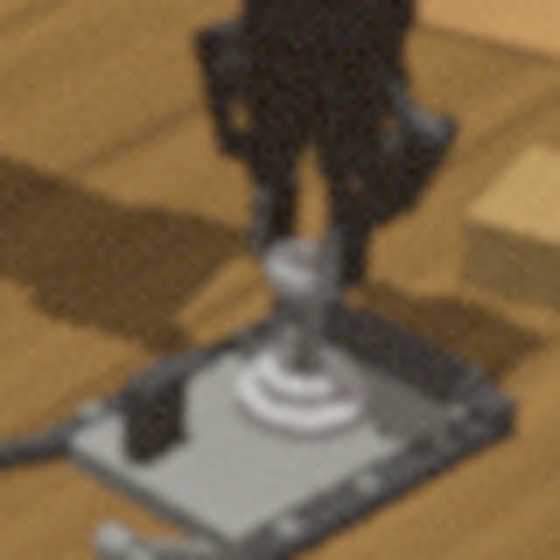

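Request:
servo_tool([
  [[0.15,0.2,0,0,0,0],[0.15,0.2,0.3,0,0,0],[0.15,0.2,0.6,0,0,0],[0.15,0.2,0.9,0,0,0],[0.15,0.2,1.2,0,0,0],[0.15,0.2,1.5,0,0,0],[0.15,0.2,1.8,0,0,0],[0.15,0.2,1.8,0,0,0]],
])

```text
time: 29.78
tool_pos: [0.6372, 0.1617, 0.0641]
tcp_rot: [-2.332, -2.104, 0.004]
wrist_force: [0.1, 0.5, -0.2]
width: 0.37
```

Run:
```python
from meas import *
go([.637,.1612,.04],84.1)
c=cam('scene'); save(c,'pics/s28.png',box=(270,130,350,210),scale=7);
```

```text
t 29.7833 tcp [0.6372 0.1617 0.0641] rot [-2.332 -2.104  0.004] F [ 0.1  0.5 -0.2] w 0.3695080645217117 q [ 2.110e-01  3.760e-01  1.784e+00 -1.000e-03  9.840e-01  3.140e-01]
shift cm [-0.04 -0.01  2.41] turn deg [-0.14  0.09  0.02] rows>= 1.0
```

View pics/s28.png

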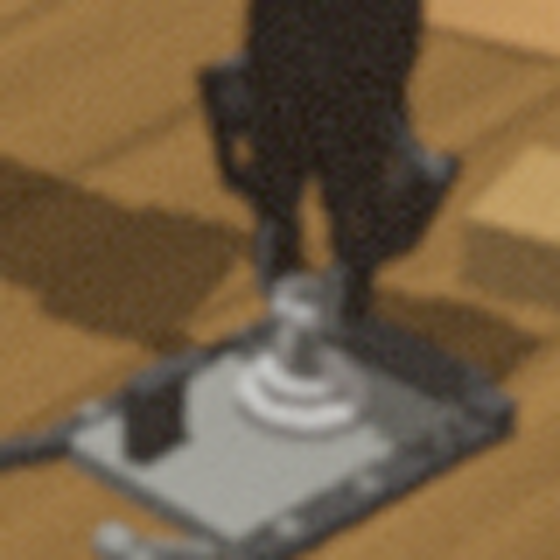

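Request:
servo_tool([
  [[0,0,0.5,0,0,0],[0,0,1,0,0,0],[0,0,1.5,0,0,0],[0,0,2,0,0,0],[0,0,2.5,0,0,0],[0,0,2.5,0,0,0]],
])

```text
time: 30.33
tool_pos: [0.6362, 0.1614, 0.0377]
tcp_rot: [-2.331, -2.103, 0.007]
wrist_force: [-0.6, 0.6, -0.8]
width: 0.367
```

Request:
servo_tool([
  [[0,0,0,0,0,0],[0,0,0,0,0,0],[0,0,0,0,0,0],[0,0,0,0,0,0],[0,0,-1,0,0,0],[0,0,-3,0,0,0],[0,0,-6,0,0,0],[0,0,-8,0,0,0],[0,0,-8,0,0,0]],
], claw=4.8)

```text
time: 31.08
tool_pos: [0.6409, 0.1625, 0.1251]
tcp_rot: [2.33, 2.102, 0.008]
wrist_force: [1.2, 0.6, 0.8]
width: 0.558
```

Run:
```python
from meas import *
c=cam('scene'); save(c,'pics/s29.png',box=(200,130,350,210),scale=5)
c=cam('top'); print(); discs(c)
go([.4515,.0725,.06],84.1)
```

```text
al px 216.5 237.5 a 73.0 bb (212, 233, 10, 10) xy [0.4511 0.0721] equiv diam mm 25.4
al px 91.4 216.4 a 485.0 bb (47, 210, 95, 21) xy [0.4953 0.3809] equiv diam mm 230.1
al px 59.3 177.2 a 148.5 bb (47, 172, 23, 14) xy [0.5903 0.4665] equiv diam mm 58.7
al px 160.1 158.7 a 123.0 bb (147, 154, 24, 16) xy [0.6435 0.2196] equiv diam mm 62.1
al px 235.6 150.4 a 50.0 bb (227, 148, 18, 5) xy [0.67   0.0313] equiv diam mm 44.0
al px 393.3 156.4 a 132.5 bb (388, 147, 12, 22) xy [ 0.666  -0.3702] equiv diam mm 59.1
al px 198.9 163.1 a 1695.5 bb (175, 142, 50, 44) xy [0.6349 0.1223] equiv diam mm 147.1
al px 67.0 119.7 a 142.0 bb (57, 114, 22, 14) xy [0.7369 0.4585] equiv diam mm 55.7
al px 155.3 104.3 a 148.0 bb (146, 99, 21, 15) xy [0.7835 0.2386] equiv diam mm 55.4
al px 366.7 90.0 a 394.5 bb (330, 70, 70, 37) xy [ 0.8386 -0.3033] equiv diam mm 187.5
al px 156.6 71.9 a 35.0 bb (153, 49, 11, 50) xy [0.8691 0.2397] equiv diam mm 133.3
al px 271.5 23.7 a 23939.5 bb (0, 0, 512, 57) xy [ 1.0104 -0.0531] equiv diam mm 1358.8
nut px 374.8 244.0 a 135.0 bb (367, 237, 16, 16) xy [ 0.4438 -0.3204] equiv diam mm 39.5
t 31.1833 tcp [0.638  0.1619 0.1203] rot [ 2.332e+00  2.104e+00 -2.000e-03] F [-0.4  0.3 -0.6] w 0.5621166776693276 q [ 2.110e-01  3.180e-01  1.747e+00 -1.000e-03  1.077e+00  3.140e-01]
shift cm [-10.79 -17.63   6.05] turn deg [-0.03  0.05  0.02] rows>= 6.0
```

View pics/s29.png

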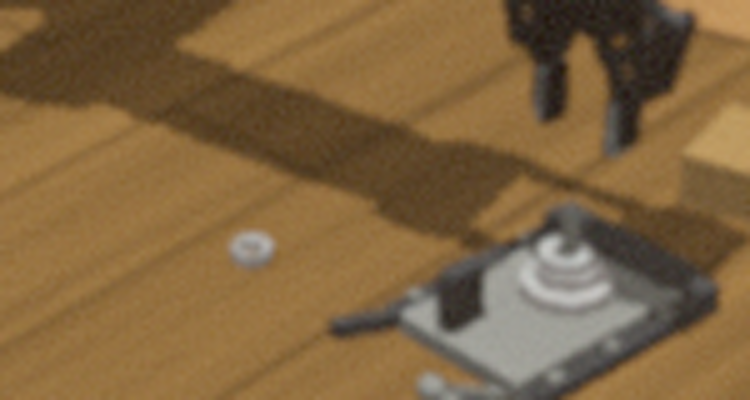

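Request:
servo_tool([
  [[-2,-3,0,0,0,0],[-4,-6,0,0,0,0],[-5.5,-9,0,0,0,0],[-7,-12,1,0,0,0],[-9,-15,3,0,0,0],[-10.8,-17.6,5,0,0,0],[-10.8,-17.6,6.5,0,0,0],[-10.8,-17.6,6.5,0,0,0],[-10.8,-17.6,6.5,0,0,0]],
], claw=4.0)

```text
time: 31.93
tool_pos: [0.4504, 0.0722, 0.0543]
tcp_rot: [-2.332, -2.103, 0.005]
wrist_force: [1.4, 0.8, 0.8]
width: 0.47
```

Run:
```python
from meas import *
go([.4515,.0725,.0012],84.1)
c=cam('scene'); save(c,'pics/s30.png',box=(215,140,285,210),scale=8);
```

```text
t 31.9333 tcp [0.4504 0.0722 0.0543] rot [-2.332 -2.103  0.005] F [1.4 0.8 0.8] w 0.4695628588611905 q [ 1.05e-01  4.10e-02  2.22e+00 -1.00e-03  8.85e-01  2.08e-01]
shift cm [0.05 0.13 5.31] turn deg [-0.19  0.08 -0.01] rows>= 2.0
```

View pics/s30.png

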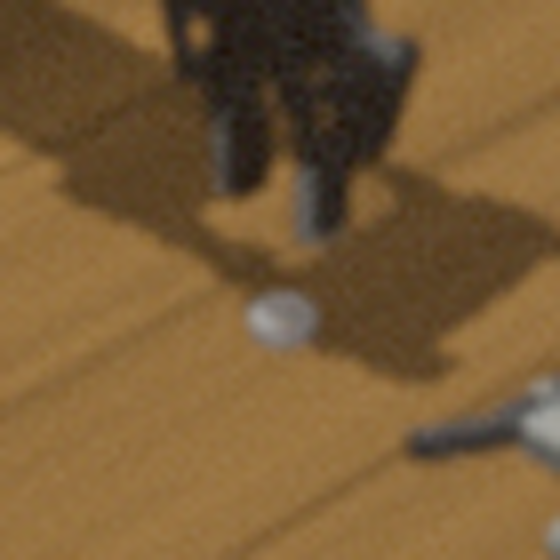

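Request:
servo_tool([
  [[0,0,1,0,0,0],[0,0.05,2,0,0,0],[0,0.05,3,0,0,0],[0,0.05,4,0,0,0],[0,0.05,4.9,0,0,0],[0,0.05,5.2,0,0,0],[0,0.05,5.2,0,0,0]],
])

```text
time: 32.57
tool_pos: [0.4516, 0.0723, 0.0021]
tcp_rot: [-2.331, -2.104, 0.005]
wrist_force: [-0.2, 0.5, 0.9]
width: 0.471
```

Request:
servo_tool([
  [[0,0,0,0,0,0],[0,0,0,0,0,0],[0,0,0,0,0,0],[0,0,0,0,0,0],[0,0,0,0,0,0],[0,0,0,0,0,0],[0,0,0,0,0,0]],
], claw=1.2, grip_force=40)

```text
time: 33.15
tool_pos: [0.4517, 0.0723, 0.0023]
tcp_rot: [-2.331, -2.104, 0.005]
wrist_force: [0.6, 0.4, -0.5]
width: 0.275
```

Request:
servo_tool([
  [[0,0,-1,0,0,0],[0,0,-3,0,0,0],[0,0,-6,0,0,0],[0,0,-9,0,0,0],[0,0,-11,0,0,0],[0,0,-12,0,0,0],[0,0,-12,0,0,0]],
])

```text
time: 33.73
tool_pos: [0.4544, 0.0727, 0.1257]
tcp_rot: [2.331, 2.103, 0.003]
wrist_force: [-0.4, -0.2, -0.1]
width: 0.269
```

Run:
```python
from meas import *
go([.637,.1612,.11],84.1)
c=cam('scene'); save(c,'pics/s31.png',box=(200,110,310,220),scale=5);
```

```text
t 33.7333 tcp [0.4544 0.0727 0.1257] rot [2.331 2.103 0.003] F [-0.4 -0.2 -0.1] w 0.26915572859558745 q [ 1.050e-01 -5.500e-02  2.160e+00 -1.000e-03  1.033e+00  2.080e-01]
shift cm [10.67 17.25  1.62] turn deg [0.18 0.   0.02] rows>= 5.0
```

View pics/s31.png

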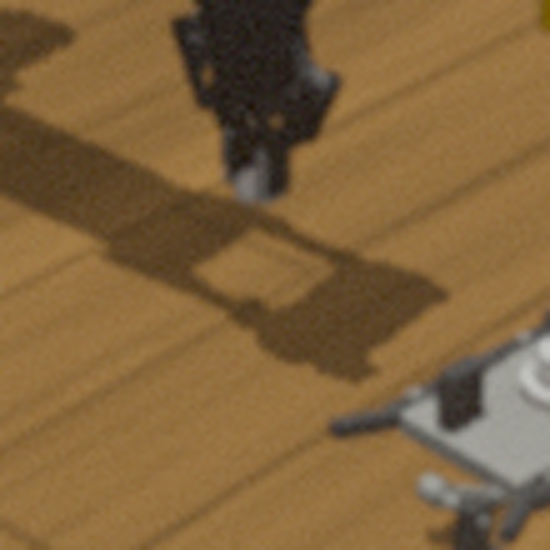

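Request:
servo_tool([
  [[1,2,0,0,0,0],[3,5,0,0,0,0],[5,8,0,0,0,0],[7,11,0.5,0,0,0],[8.5,14,1,0,0,0],[10,16,1.5,0,0,0],[10.7,17.2,1.6,0,0,0],[10.7,17.2,1.6,0,0,0],[10.7,17.2,1.6,0,0,0],[10.7,17.2,1.6,0,0,0]],
])

```text
time: 34.62
tool_pos: [0.633, 0.1608, 0.1056]
tcp_rot: [-2.331, -2.104, 0.006]
wrist_force: [-0.6, -0.2, 0.1]
width: 0.274
```

Run:
```python
from meas import *
go([.637,.1612,.09],84.1)
p=bot.read_state()['tool_pos']
c=cam('scene'); save(c,'pics/s32.png',box=(280,130,350,210),scale=7); 
big,m=held(c,[p[0],p[1],p[2]+.0028],.026,.010,(300,145,335,175))
```

```text
t 34.6167 tcp [0.633  0.1608 0.1056] rot [-2.331 -2.104  0.006] F [-0.6 -0.2  0.1] w 0.27353875970261843 q [ 2.110e-01  3.260e-01  1.767e+00 -1.000e-03  1.053e+00  3.140e-01]
shift cm [0.09 0.4  1.55] turn deg [-0.22  0.12  0.02] rows>= 1.0
pred [308.5  158.19] [317.3  165.37]
```

View pics/s32.png

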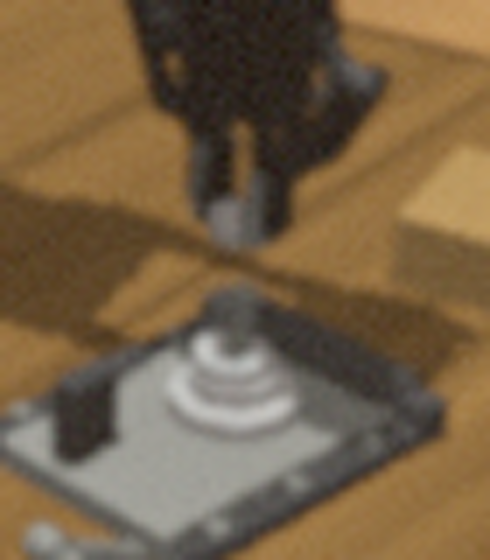

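Request:
servo_tool([
  [[0.1,0.35,0.6,0,0,0],[0.1,0.35,1.2,0,0,0],[0.1,0.35,1.6,0,0,0],[0.1,0.35,1.6,0,0,0],[0.1,0.35,1.6,0,0,0],[0.1,0.35,1.6,0,0,0]],
])

```text
time: 35.17
tool_pos: [0.6367, 0.1612, 0.0903]
tcp_rot: [-2.332, -2.104, 0.005]
wrist_force: [-0.3, -0.2, -0.6]
width: 0.271
```

Run:
```python
from meas import *
go([.637,.1612,.06],84.1)
c=cam('scene'); save(c,'pics/s33.png',box=(280,130,350,210),scale=7);
```

```text
t 35.1667 tcp [0.6367 0.1612 0.0903] rot [-2.332 -2.104  0.005] F [-0.3 -0.2 -0.6] w 0.2709131171231773 q [ 2.110e-01  3.470e-01  1.769e+00 -1.000e-03  1.028e+00  3.140e-01]
shift cm [0.01 0.04 3.03] turn deg [-0.16  0.1   0.  ] rows>= 1.0
```

View pics/s33.png

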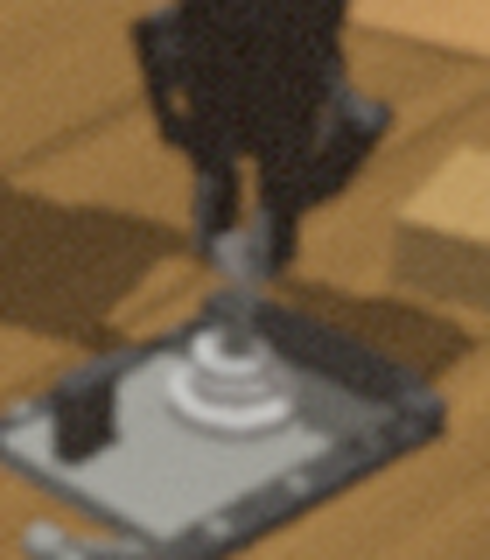

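Request:
servo_tool([
  [[0,0.03,0.3,0,0,0],[0,0.03,0.6,0,0,0],[0,0.03,0.9,0,0,0],[0,0.03,1.2,0,0,0],[0,0.03,1.5,0,0,0],[0,0.03,1.8,0,0,0],[0,0.03,2.1,0,0,0],[0,0.03,2.1,0,0,0]],
])

```text
time: 35.88
tool_pos: [0.6365, 0.1611, 0.0684]
tcp_rot: [-2.332, -2.103, 0.006]
wrist_force: [-0.9, -0.6, -0.2]
width: 0.272
```

Run:
```python
from meas import *
go([.637,.1612,.05],84.1)
c=cam('scene'); save(c,'pics/s34.png',box=(280,130,350,210),scale=7);
```

```text
t 35.8833 tcp [0.6365 0.1611 0.0684] rot [-2.332 -2.103  0.006] F [-0.9 -0.6 -0.2] w 0.271572874978456 q [ 2.100e-01  3.710e-01  1.783e+00 -1.000e-03  9.920e-01  3.140e-01]
shift cm [0.02 0.06 1.84] turn deg [-0.22  0.12  0.01] rows>= 1.0
```

View pics/s34.png

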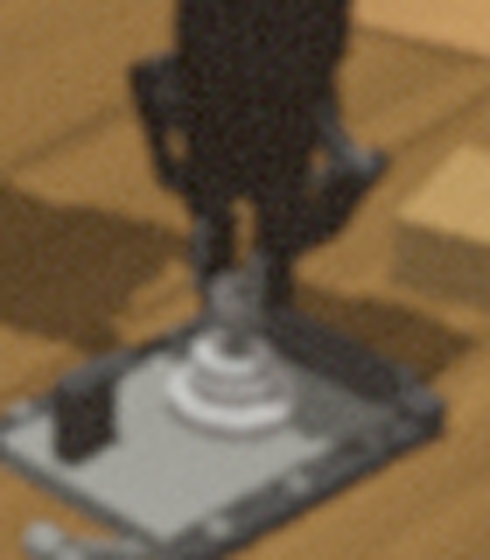

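Request:
servo_tool([
  [[0,0.05,0.4,0,0,0],[0,0.05,0.8,0,0,0],[0,0.05,1.2,0,0,0],[0,0.05,1.6,0,0,0],[0,0.05,1.9,0,0,0],[0,0.05,1.9,0,0,0]],
])

```text
time: 36.43
tool_pos: [0.6363, 0.1609, 0.0486]
tcp_rot: [-2.331, -2.103, 0.008]
wrist_force: [-1.0, -1.0, -1.0]
width: 0.275
```

Request:
servo_tool([
  [[0,0,0,0,0,0],[0,0,0,0,0,0],[0,0,0,0,0,0],[0,0,0,0,0,0],[0,0,-1,0,0,0],[0,0,-3,0,0,0],[0,0,-6,0,0,0],[0,0,-7,0,0,0],[0,0,-7,0,0,0]],
], claw=4.8)

```text
time: 37.18
tool_pos: [0.6402, 0.1618, 0.1238]
tcp_rot: [2.331, 2.103, 0.004]
wrist_force: [0.2, 0.1, 0.6]
width: 0.56
```

Run:
```python
from meas import *
c=cam('scene'); save(c,'pics/s35.png',box=(260,130,350,210),scale=8); save(c,'pics/s35n.png',box=(130,215,170,255),scale=14)
c=cam('top'); print(); discs(c); save(c,'pics/t35n.png',box=(360,230,392,260),scale=18)
go([.4442,-.320,.06],84.1)
```

```text
al px 92.1 215.9 a 477.0 bb (48, 209, 95, 21) xy [0.4965 0.3792] equiv diam mm 229.9
al px 60.3 176.9 a 147.5 bb (48, 172, 23, 14) xy [0.591  0.4642] equiv diam mm 58.7
al px 160.5 158.5 a 117.5 bb (148, 154, 23, 16) xy [0.6442 0.2187] equiv diam mm 62.0
al px 235.6 150.4 a 50.0 bb (227, 148, 18, 5) xy [0.67   0.0313] equiv diam mm 44.0
al px 393.3 156.4 a 135.5 bb (388, 147, 14, 23) xy [ 0.666  -0.3701] equiv diam mm 64.7
al px 199.9 163.4 a 1614.0 bb (175, 142, 50, 44) xy [0.6344 0.1198] equiv diam mm 147.1
al px 68.0 119.8 a 142.0 bb (58, 115, 22, 13) xy [0.7367 0.4558] equiv diam mm 55.7
al px 156.1 104.4 a 144.0 bb (147, 99, 21, 16) xy [0.7832 0.2368] equiv diam mm 55.3
al px 366.6 90.0 a 395.0 bb (330, 70, 70, 37) xy [ 0.8387 -0.3028] equiv diam mm 187.5
al px 157.0 70.3 a 33.0 bb (154, 49, 11, 51) xy [0.8735 0.239 ] equiv diam mm 135.9
al px 271.5 23.7 a 23946.5 bb (0, 0, 512, 57) xy [ 1.0104 -0.0532] equiv diam mm 1358.8
nut px 374.9 244.0 a 134.5 bb (367, 237, 17, 16) xy [ 0.4438 -0.3207] equiv diam mm 40.6
t 37.2833 tcp [0.6371 0.1611 0.1192] rot [-2.332 -2.103  0.006] F [-0.2  0.2  0. ] w 0.5644826449684622 q [ 2.100e-01  3.200e-01  1.748e+00 -1.000e-03  1.078e+00  3.140e-01]
shift cm [-49.82 -14.22   6.07] turn deg [-0.21  0.12  0.01] rows>= 13.0
```

View pics/s35.png

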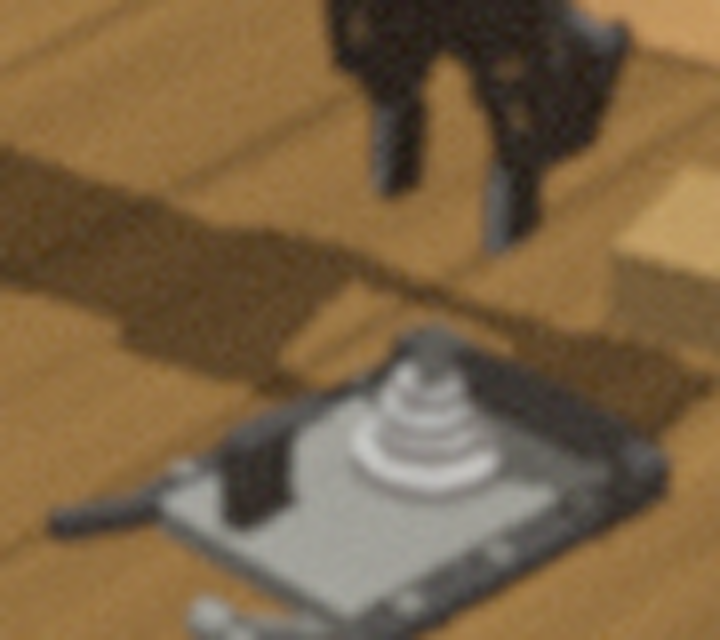

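View pics/t35n.png

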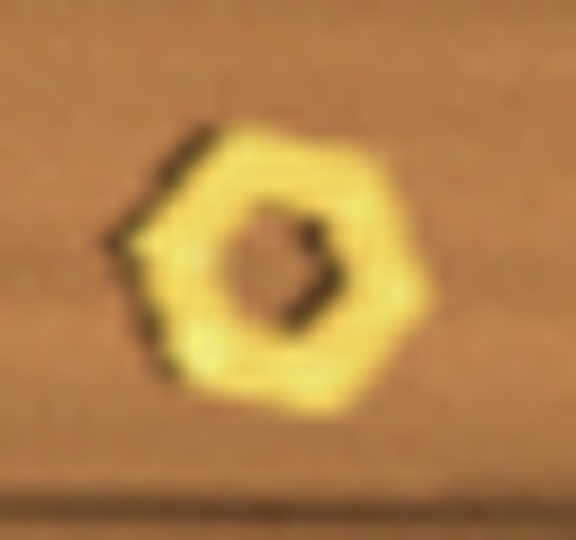

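Run:
```python
from meas import *
c=cam('top')
g=lambda p:(360+(p[0]+.5)/18-.5,230+(p[1]+.5)/18-.5)
C=np.array([onz(c,*g(p),.008)[:2] for p in [(235,130),(375,155),(432,293),(335,410),(190,380),(135,245)]])
print(C.mean(0).round(4))
for i in range(6):
    d=C[(i+1)%6]-C[i]; print(np.linalg.norm(d).round(4),(np.degrees(np.arctan2(d[1],d[0]))%60).round(1))
go([.4438,-.3208,.06],81)
```

```text
[ 0.4427 -0.3225]
0.0198 21.3
0.0203 22.5
0.0213 19.9
0.0205 19.7
0.0198 22.4
0.0214 18.8
t 37.3333 tcp [0.636  0.1609 0.1177] rot [-2.331 -2.102  0.01 ] F [ 0.5  0.4 -0.7] w 0.5629921502809105 q [ 2.100e-01  3.210e-01  1.749e+00 -1.000e-03  1.079e+00  3.140e-01]
shift cm [-49.87 -14.14   6.01] turn deg [-0.36  0.17  3.11] rows>= 13.0
```

Request:
servo_tool([
  [[-3,-1,0,0,0,0],[-6,-2,0,0,0,0],[-9.5,-3,0,0,0,0],[-13,-4,0,0,0,0],[-16.5,-5,0,0,0,0],[-20,-6,0,0,0,0],[-23.5,-7,0,0,0,1],[-27,-8,0,0,0,2],[-30.5,-9,0,0,0,3.1],[-34,-10,0,0,0,3.1],[-37.5,-11,0,0,0,3.1],[-41,-12,1,0,0,3.1],[-44.5,-13,2.5,0,0,3.1],[-48,-14,4,0,0,3.1],[-49.95,-14.1,6,0,0,3.1],[-49.95,-14.1,6.5,0,0,3.1],[-49.95,-14.1,6.5,0,0,3.1],[-49.95,-14.1,6.5,0,0,3.1]],
], claw=5.0)

```text
time: 38.83
tool_pos: [0.4429, -0.3203, 0.0534]
tcp_rot: [-2.384, -2.036, 0.011]
wrist_force: [-0.3, -0.2, 0.1]
width: 0.59
```

Run:
```python
from meas import *
go([.4435,-.3215,.0],81)
c=cam('scene'); save(c,'pics/s36.png',box=(115,190,185,260),scale=8);
```

```text
t 38.8333 tcp [ 0.4429 -0.3203  0.0534] rot [-2.384 -2.036  0.011] F [-0.3 -0.2  0.1] w 0.5900759460883108 q [-0.668  0.207  2.032 -0.007  0.911 -0.507]
shift cm [-0.11  0.13  5.34] turn deg [-0.54  0.05 -0.02] rows>= 2.0
```

View pics/s36.png

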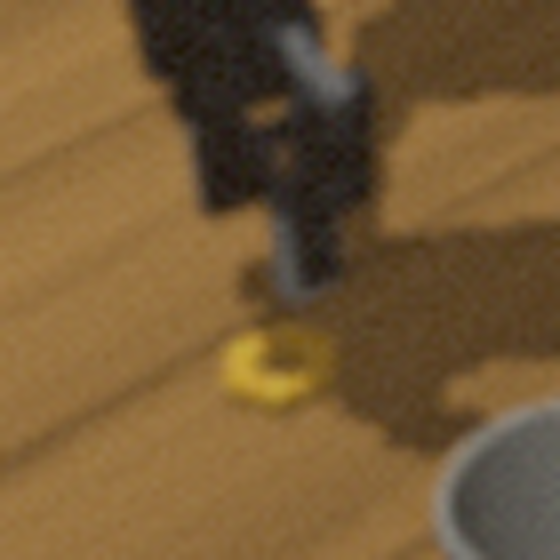

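Request:
servo_tool([
  [[0,0,1,-0.5,0,0],[-0.1,0.1,2,-0.5,0,0],[-0.1,0.1,3,-0.5,0,0],[-0.1,0.1,4,-0.5,0,0],[-0.1,0.1,4.9,-0.5,0,0],[-0.1,0.1,5.3,-0.5,0,0],[-0.1,0.1,5.3,-0.5,0,0]],
])

```text
time: 39.47
tool_pos: [0.4433, -0.3206, -0.0002]
tcp_rot: [-2.387, -2.041, 0.002]
wrist_force: [-0.2, -0.5, 1.0]
width: 0.585
```

Request:
servo_tool([
  [[0,0,0,0,0,0],[0,0,0,0,0,0],[0,0,0,0,0,0],[0,0,0,0,0,0],[0,0,0,0,0,0],[0,0,0,0,0,0],[0,0,0,0,0,0]],
], claw=2.0, grip_force=45)

```text
time: 40.05
tool_pos: [0.4432, -0.3206, -0.0001]
tcp_rot: [-2.387, -2.041, 0.002]
wrist_force: [-0.2, -0.7, 0.4]
width: 0.403
```

Request:
servo_tool([
  [[0,0,-1,0,0,0],[0,0,-3,0,0,0],[0,0,-6,0,0,0],[0,0,-9,0,0,0],[0,0,-11,0,0,0],[0,0,-12,0,0,0],[0,0,-12,0,0,0]],
])

```text
time: 40.63
tool_pos: [0.4454, -0.3221, 0.1236]
tcp_rot: [2.384, 2.038, -0.0]
wrist_force: [0.3, 0.1, -1.0]
width: 0.404
```

Run:
```python
from meas import *
go([.637,.1612,.115],84.1)
c=cam('scene'); save(c,'pics/s37.png',box=(100,130,200,250),scale=5);
```

```text
t 40.6333 tcp [ 0.4454 -0.3221  0.1236] rot [ 2.384  2.038 -0.   ] F [ 0.3  0.1 -1. ] w 0.4039584075377207 q [-6.710e-01  1.180e-01  1.986e+00 -1.000e-03  1.032e+00 -5.140e-01]
shift cm [50.73 11.41  0.72] turn deg [ 0.24  0.22 -3.05] rows>= 13.0
```

View pics/s37.png

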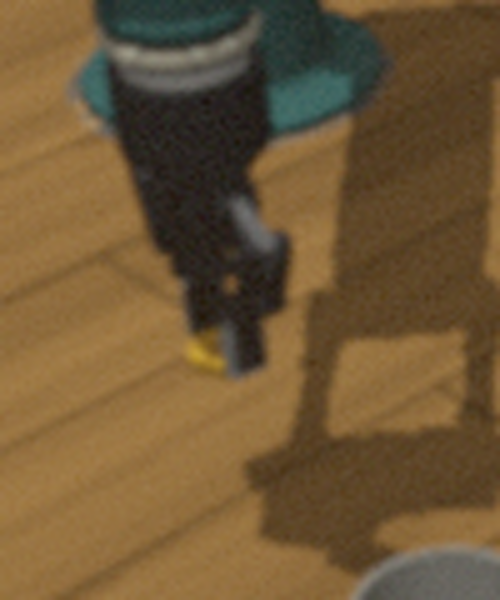

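The nut is in the grip, so I'll carry it to the spindle.

Request:
servo_tool([
  [[2,0.5,0,0,0,0],[5,1,0,0,0,0],[8.5,2,0,0,0,0],[12,3,0,0,0,0],[15.5,3.5,0,0,0,0],[19,4,0,0,0,-1],[22.5,5,0,0,0,-2],[26,6,0,0,0,-3],[29.5,7,0,0,0,-3],[33,7.5,0,0,0,-3],[36.5,8.5,0,0,0,-3],[40,9,0,0,0,-3],[43.5,10,0.3,0,0,-3],[47,10.8,0.6,0,0,-3],[49.5,11.2,0.7,0.2,0.2,-3],[50.7,11.4,0.7,0.2,0.2,-3],[50.7,11.4,0.7,0.2,0.2,-3],[50.7,11.4,0.7,0.2,0.2,-3]],
])

```text
time: 42.18
tool_pos: [0.6343, 0.1614, 0.1114]
tcp_rot: [-2.33, -2.102, 0.006]
wrist_force: [0.0, -0.8, -0.6]
width: 0.401
```

Request:
servo_tool([
  [[0,0,0,0,0,0],[0,0,0,0,0,0],[0,0,0,0,0,0]],
])

```text
time: 42.43
tool_pos: [0.6337, 0.1598, 0.1111]
tcp_rot: [-2.331, -2.1, 0.008]
wrist_force: [-0.6, 0.7, -1.3]
width: 0.405
```

Run:
```python
from meas import *
go([.637,.1612,.09],84.1)
p=bot.read_state()['tool_pos']
c=cam('scene'); save(c,'pics/s38.png',box=(280,130,350,210),scale=7); 
P=circ(c,[p[0],p[1],p[2]+.004],.038,.008); print((P.min(0)-[280,130]+.5)*7,(P.max(0)-[280,130]+.5)*7, 'ctr',(proj(c,[p[0],p[1],p[2]+.004])-[280,130]+.5)*7)
```

```text
t 42.4333 tcp [0.6337 0.1598 0.1111] rot [-2.331 -2.1    0.008] F [-0.6  0.7 -1.3] w 0.4049256734767662 q [2.080e-01 3.230e-01 1.760e+00 1.000e-03 1.065e+00 3.120e-01]
shift cm [0.17 0.32 2.11] turn deg [-0.36  0.06 -0.07] rows>= 1.0
[190.22923735 183.82658691] [279.52747886 244.02860448] ctr [234.76476577 213.65632064]
```

View pics/s38.png

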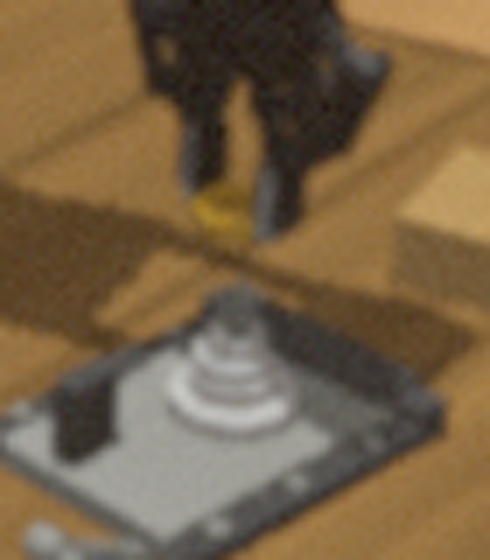

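Request:
servo_tool([
  [[0.15,0.3,0.8,-0.3,0,0],[0.15,0.3,1.6,-0.3,0,0],[0.15,0.3,2.3,-0.3,0,0],[0.15,0.3,2.3,-0.3,0,0],[0.15,0.3,2.3,-0.3,0,0],[0.15,0.3,2.3,-0.3,0,0]],
])

```text
time: 42.98
tool_pos: [0.6368, 0.1612, 0.088]
tcp_rot: [-2.334, -2.103, 0.002]
wrist_force: [0.7, -0.2, -0.3]
width: 0.404
```

Run:
```python
from meas import *
go([.637,.1612,.06],84.1)
c=cam('scene'); save(c,'pics/s39.png',box=(280,130,350,210),scale=7);
```

```text
t 42.9833 tcp [0.6368 0.1612 0.088 ] rot [-2.334e+00 -2.103e+00  2.000e-03] F [ 0.7 -0.2 -0.3] w 0.40361232060811547 q [ 2.100e-01  3.490e-01  1.772e+00 -1.000e-03  1.022e+00  3.150e-01]
shift cm [0.   0.02 2.8 ] turn deg [-0.06  0.05 -0.06] rows>= 1.0
```

View pics/s39.png

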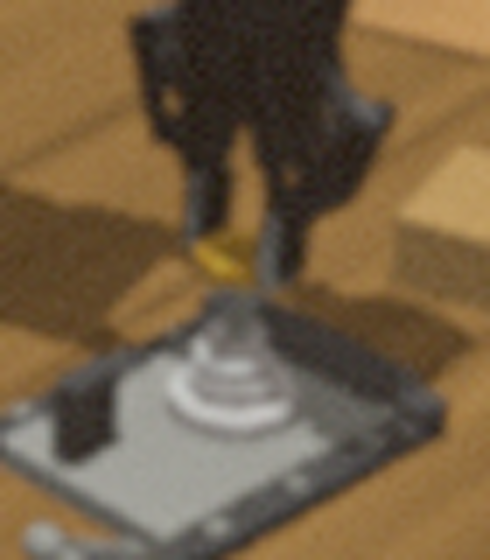

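Request:
servo_tool([
  [[0,0,0.3,0,0,0],[0,0,0.6,0,0,0],[0,0,0.9,0,0,0],[0,0,1.2,0,0,0],[0,0,1.5,0,0,0],[0,0,1.8,0,0,0],[0,0,2.1,0,0,0],[0,0,2.1,0,0,0]],
])

```text
time: 43.7
tool_pos: [0.6365, 0.1612, 0.0665]
tcp_rot: [-2.334, -2.103, 0.003]
wrist_force: [-0.1, 0.4, -0.3]
width: 0.404
```

Run:
```python
from meas import *
go([.637,.1612,.058],84.1)
c=cam('scene'); save(c,'pics/s40.png',box=(280,130,350,210),scale=7);
```

```text
t 43.7 tcp [0.6365 0.1612 0.0665] rot [-2.334 -2.103  0.003] F [-0.1  0.4 -0.3] w 0.40413326210001577 q [ 2.100e-01  3.720e-01  1.786e+00 -1.000e-03  9.860e-01  3.150e-01]
shift cm [0.01 0.05 0.85] turn deg [-0.1   0.07 -0.06] rows>= 1.0
```

View pics/s40.png

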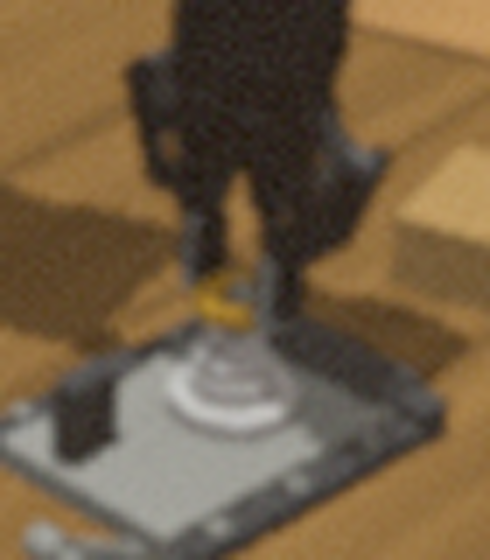

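The spindle tip shows through the nut at (240,285) and there's no contact force. I'll lower the nut the rest of the way, release it and lift clear.

Request:
servo_tool([
  [[0,0.05,0.3,0,0,0],[0,0.05,0.6,0,0,0],[0,0.05,0.9,0,0,0],[0,0.05,0.9,0,0,0]],
])

```text
time: 44.08
tool_pos: [0.6366, 0.161, 0.0569]
tcp_rot: [-2.333, -2.102, 0.005]
wrist_force: [-0.1, -0.0, -0.1]
width: 0.404
```

Request:
servo_tool([
  [[0,0,0,0,0,0],[0,0,0,0,0,0],[0,0,0,0,0,0],[0,0,0,0,0,0],[0,0,-1,0,0,0],[0,0,-3,0,0,0],[0,0,-6,0,0,0],[0,0,-7,0,0,0],[0,0,-7,0,0,0]],
], claw=5.2)

```text
time: 44.83
tool_pos: [0.6402, 0.1618, 0.1321]
tcp_rot: [2.331, 2.101, 0.008]
wrist_force: [1.2, 0.1, 0.4]
width: 0.609
```

Request:
servo_tool([
  [[-3,-3,0,0,0,0],[-6,-6,-1,0,0,0],[-9,-9,-2,0,0,0],[-12,-12,-2,0,0,0],[-14,-14,-2,0,0,0],[-16,-16,-2,0,0,0],[-16,-16,-2,0,0,0],[-16,-16,-2,0,0,0]],
])

```text
time: 45.5
tool_pos: [0.4628, 0.0186, 0.1499]
tcp_rot: [2.334, 2.099, 0.007]
wrist_force: [0.7, 0.1, 0.1]
width: 0.605
```

Run:
```python
from meas import *
st()
c=cam('scene'); save(c,'pics/s41.png',box=(265,145,350,215),scale=9); save(c,'pics/s41f.png',scale=1.5)
c=cam('top'); save(c,'pics/t41.png',box=(150,125,250,195),scale=8);save(c,'pics/t41f.png',scale=1.5)
for z in (.02,.03,.04,.05,.063): print(z,'top',(proj(c,[.637,.1612,z])-[150,125]+.5)*8)
```

```text
t 45.5 tcp [0.4628 0.0186 0.1499] rot [2.334 2.099 0.007] F [0.7 0.1 0.1] w 0.6049645597929006 q [-1.400e-02 -7.800e-02  2.133e+00  1.000e-03  1.082e+00  9.100e-02]
0.02 top [265.35093196 293.37373066]
0.03 top [259.4889685  287.38311923]
0.04 top [253.48851497 281.25091689]
0.05 top [247.3446085 274.9720474]
0.063 top [239.134481   266.58146641]
```

View pics/s41.png

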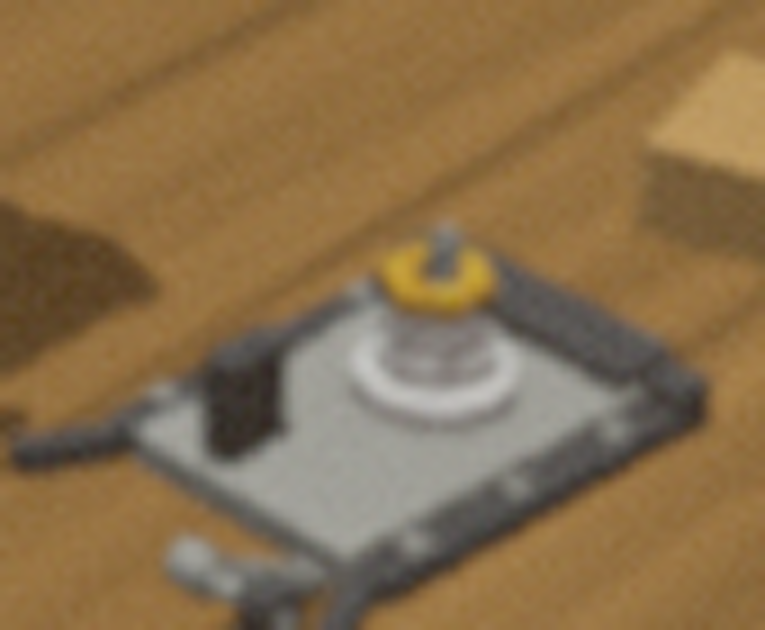

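View pics/t41.png

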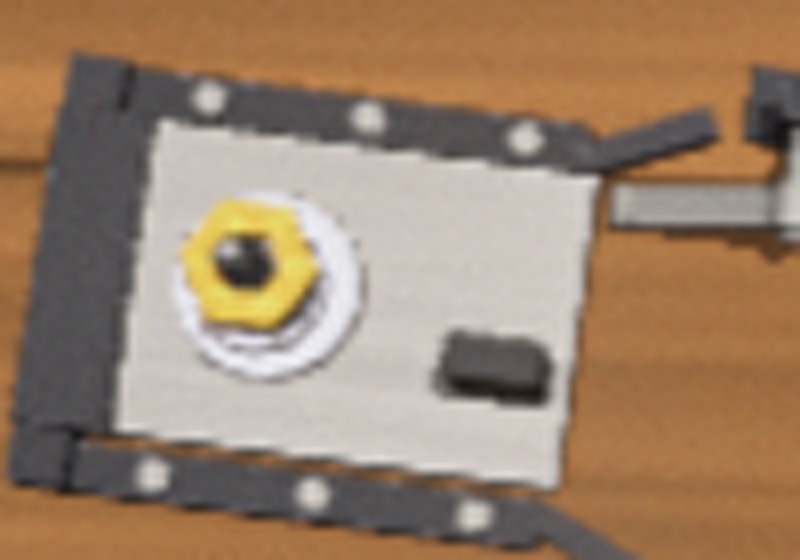

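View pics/t41f.png

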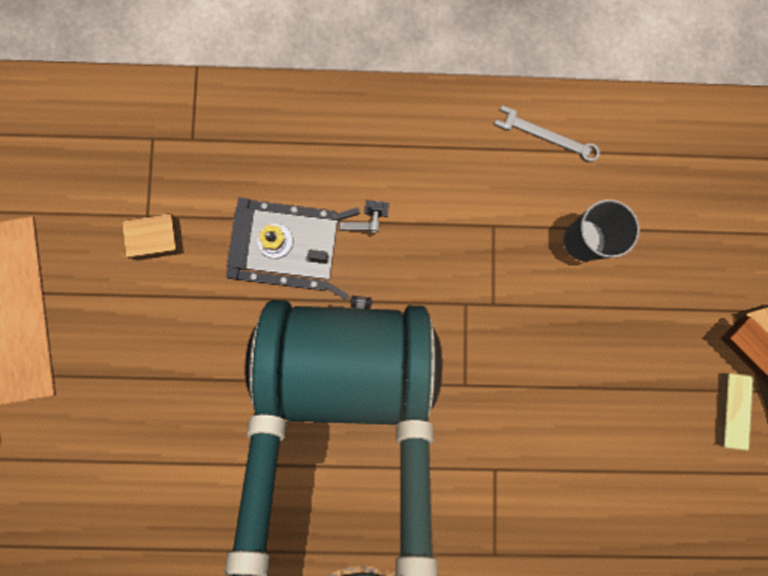

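Run:
```python
from meas import *
c=cam('top'); save(c,'pics/t42.png',box=(365,125,435,185),scale=9)
```

```text
(no output)
```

View pics/t42.png

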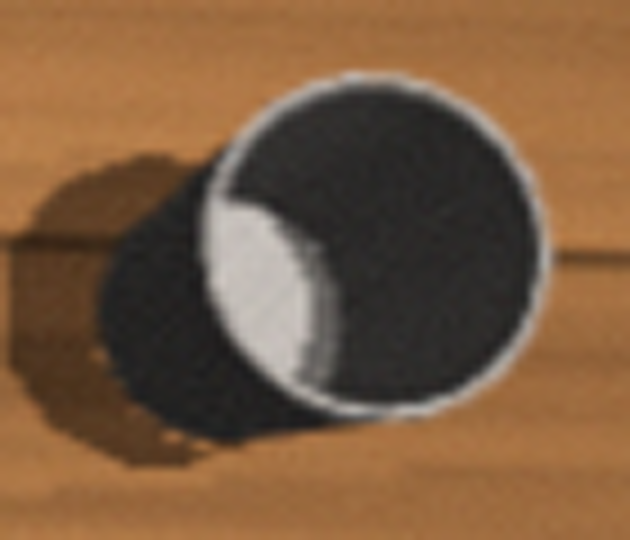

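View pics/s41f.png

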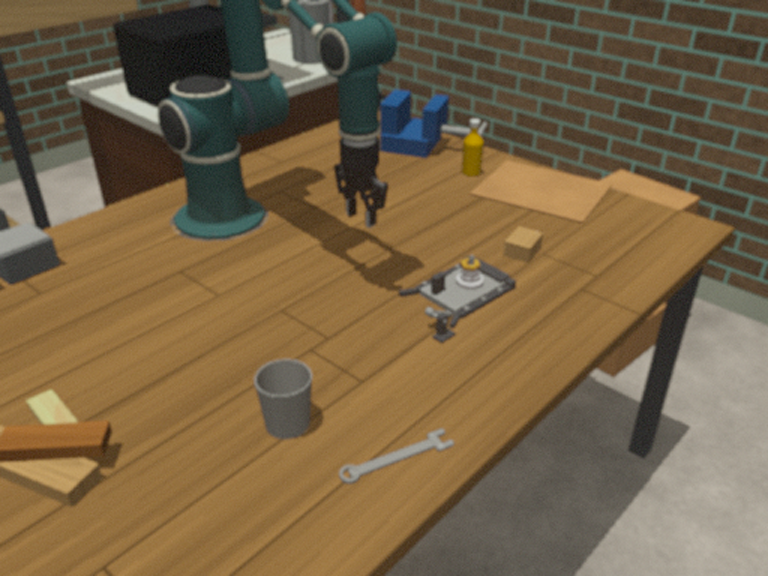

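The tin holds only its own lit floor, and no other disc is on the bench. The stack, plate and catch all look right, so I'm handing the job in.

```bash
python3 -c "
from workcell import finish_job
print(finish_job())"
```

```text
the job is handed in; nothing more can be done
None
```

I slid the plate by its grip block under the catch until it met the stop (about 14 N), and the catch dropped behind it. I then threaded the four discs that were there (58, 42, 34 and 26 mm; no 50 mm disc was found) and put the nut on top. The job was handed in at about 45.6 s, with no verdict reported.

**Last checks, both cameras:**
- **Plate and catch:** the plate is home between the rails. The catch is down, with a gap of about 4 mm behind the rear edge.
- **Stack:** the discs and nut look level and around the spindle in the right order, and the spindle tip stands clear above the nut.
- **Tin and offcut:** both are where they started, by eye. The robot was clear of everything.

**Disagreements:**
- The two cameras differed by 1–3 mm on positions. I settled the spindle's position from the gripper's position when it held the block, and no contact forces showed while threading.
- The gripper read 2–3 mm narrow on the discs and nut, probably because the pads give.
- I checked the catch only by eye, since its angle can't be read.

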